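# Demould resin plaques on a knockout press and slide them into the magazine

### The job

Demould the cured test plaques: with the press lever back at rest, set the white mould in the nest of the knockout press, then swing the lever fully over to knock up the plaque above the pad and slide it across the mould's face over the raised lip so that it drops flat into the magazine well. Swing the lever back and turn the mould in the nest to bring the next plaque over the pad, until the mould is empty. Never lift a plaque out by hand, leave the bottles and the beaker alone, and finish with the empty mould sitting fully down in the nest and the lever back at rest.

Things in the scene. Friction and masses are not known exactly. Their poses are not given: they have to be found in the camera images.
- nest (a point): Centre of the nest plate of the fixed knockout press, 70 mm above the worktop; x, y along its sides (yaw up to 0.15 rad), z up. Locating blades on all sides, 21 mm high, slope inwards (20 degrees off upright) to leave 164 x 164 mm at the bottom for the 160 mm square mould, which fits in any quarter turn. The plate reaches 90 mm either way; base and magazine end at y = +176 mm.
- knockout (a point): Knockout axis at the height of the seated mould's face, 92 mm above the worktop; at x = -40, y = +40 mm in the nest's frame (same axes), so one mould cavity lies over it. Steel pad 26 x 26 mm: at rest its top is 2 mm below the nest plate; with the lever fully over it is 2 mm above the mould's face and the plaque stands on it, its top 12 mm above the face.
- lip (a point): Middle of the lip's crest, 95 mm above the worktop, 3 mm above the seated mould's face; axes as the nest's. It lies 57.5 mm along +y from the knockout axis; the crest is 4 mm wide in y. Before it a steel ramp, 78 mm wide, rises from 2 mm below the face, 6 mm beyond the mould's rim, between flared guides. Beyond the crest (+y) the well drops away steeply.
- well (a point): Centre of the mouth of the magazine well, level with the lip's crest, 35 mm along +y from the lip; axes as the nest's. Inside 66 x 66 mm; its floor is a spring follower 13 mm below the crest when empty, which sinks about 10 mm under each plaque (27 mm at most). Walls rise 8 mm (sides) and 12 mm (+y end) above the crest. A plaque drops flat once its trailing edge is 5 to 10 mm past the crest.
- lever (a joint): Knockout lever on the -y side of the press (rad): 0 at rest (ball leans to -x of the nest, pad down), 1.0 fully over (ball leans to +x, pad up); the pad rises 26 mm per rad. Pushing the ball towards +x knocks out, pulling it back to -x lowers the pad. Friction (about 3 N at the ball) holds it where it is left; it starts anywhere from 0 to 0.8.
- lever_ball (a point): Centre of the red ball, 28 mm dia., on the lever's end; stalk 11 mm thick, 110 mm long from a pivot at x = -13, y = -104, z = -37 mm in the nest's frame, axis along y. Its lean from upright towards +x is the lever's value minus 0.5 rad. Ball centre 130 mm above the worktop at rest and fully over, 143 upright.
- mould_knob (a point): Middle of the aluminium lifting stem at the centre of the white mould, 42 mm above its underside: 18 x 18 mm, sides along the mould's x and y, 40 mm high, under a dark disc 34 mm in diameter and 6 mm thick. Mould 160 x 160 x 22 mm, about 0.45 kg, z up, face 20 mm below this point. Cavities 62 x 62 x 12 mm deep at x, y = +-40 mm, each with a 34 mm square hole in its floor.
- amber (a point): centre of the amber resin plaque, a flat plate 60 x 60 x 10 mm, 50 g, z up through its thickness (5 mm from each face). It lies loose in one cavity of the mould, its top 2 mm below the mould's face, so it cannot be grasped there. May be absent (None).
- blue (a point): centre of the blue resin plaque, a flat plate 60 x 60 x 10 mm, 50 g, z up through its thickness (5 mm from each face). It lies loose in one cavity of the mould, its top 2 mm below the mould's face, so it cannot be grasped there. May be absent (None).
- green (a point): centre of the green resin plaque, a flat plate 60 x 60 x 10 mm, 50 g, z up through its thickness (5 mm from each face). It lies loose in one cavity of the mould, its top 2 mm below the mould's face, so it cannot be grasped there. May be absent (None).
- red (a point): centre of the red resin plaque, a flat plate 60 x 60 x 10 mm, 50 g, z up through its thickness (5 mm from each face). It lies loose in one cavity of the mould, its top 2 mm below the mould's face, so it cannot be grasped there. May be absent (None).
- beaker: clear glass beaker, 50 mm wide, 66 mm high, stands behind the press; origin at the centre of its underside. Leave alone. (Room: left of the press, y > 0.27, x > 0.45, stands a tall instrument; behind the mould, y < -0.15, x > 0.58, a grey box 190 mm high: keep the gripper's broad side and the lifted mould clear of them.)
- amber_bottle: amber bottle with black cap, 48 mm wide, 98 mm high, behind the press; origin at the centre of its underside. Leave alone.
- dropper_bottle: white bottle with red cap, 34 mm wide, 75 mm high, behind the press; origin at the centre of its underside. Leave alone.

How it is judged:
By the outcome, as a careful person would: the job done as asked, in the order asked, and still so for the second after the job is handed in, with the robot touching nothing.
Of plaque_amber, plaque_blue, plaque_green, plaque_red only 2 to 3 are there at a start; the rules pass over those that are not, and their reading is None.
At some moment in a run one of mould may be knocked a few centimetres aside while the robot is not near it.
It also fails if it takes over 210 s, if anything falls off the work surface, if the arm or the gripper's body presses on something with over 40 N, if the wrist force passes 120 N, or if a joint passes its speed limit or range.

### The arm

A 7-joint arm with a two-finger parallel gripper is mounted at the origin on a cart in front of the work surface, level with it; the furniture and walls round the work are solid. World frame = base frame: x ahead of the robot, y to its left, z up, the work surface at z = 0. Lengths are in m, angles in degrees, forces in N, time in s.
With the tool pointing down it reaches from about 0.425 to 0.875 m from the base axis. Payload 4.7 kg.
Tool frame: the origin (TCP) lies on the mounting face of the last link; the fingertips stand tcp_to_tips ahead of it and the grasp point (between the pads) lies 164 mm ahead of it (tcp_to_tips is the distance from the TCP to the fingertips, in m); z points along the fingers, y is the line along which they close (so a half turn about z gives the same grasp; the last joint's range is limited). The gripper opens to 87 mm and grips with 3 to 60 N. Pads are 19 mm wide; open, the fingers measure 117 mm over their backs; the gripper's body (75 mm by 190 mm) begins 51 mm behind the grasp point.
Start: joints at [-72.416, 18.392, -4.016, 83.108, 1.295, 78.541, -3.26], TCP at [0.188, 0.622, 0.405] pointing down, gripper open.
Joint ranges: [-163.93, 163.93], [-17.29, 119.83], [-79.2, 71.16], [3.27, 140.29], [-89.18, 269.18], [5.43, 117.66], [-154.24, 154.24]. Speed limits (degrees/s): [147.25, 147.25, 180, 180, 180, 180, 180].

### API

Orientations are given as [roll, pitch, yaw] about the fixed x, y, z axes, in that order (R = Rz(yaw) Ry(pitch) Rx(roll)).
In Python, from cell import get_obs, read_camera, sign_off, tcp_to_tips gives the robot as it stands.
- The arm moves only by the tool drive_tool, never from a script. Its argument "rows" is one flat list of numbers, 7 for each row, row after row: the shift along the tool's x, y, z in m, then the turn, a rotation vector about the tool's x, y, z in rad, then the gripper command: -1 is shut, 1 is fully open, values between are in proportion. In form: [tx, ty, tz, rx, ry, rz, fingers, tx, ty, tz, rx, ry, rz, fingers, ...]. A call has 1 to 5 rows; each row shifts and turns the commanded pose from where the row before left it, along the tool's axes as they then stand; what a row does not reach is not made up. A row lasts 1/8 s, in which the tool goes at most 62.5 mm and 10.7 degrees, less where a joint would pass 70% of its speed; a pose out of reach is approached as far as the arm can. A call is refused whole if a number of a shift passes 0.0625 or a number of a turn 0.188, either way. A call with a gripper value outside its range is refused whole. The fingers move at their own pace and stop on an object; "grip_force" is the grip in N (left out, the last holds). Time passes only in rows, so rows that do not move let the fingers close. It gives the time, the measured TCP pose, the force, the opening and the grip force at its end, in the units of the state.
- get_obs(): the state, without advancing time (a new reading comes with each control period).
- read_camera(name): name is "scene" or "top"; returns a dict with "color" (420x560x3 uint8, blue, green, red), "fov_y" (degrees; the focal length in pixels is half the picture's height over the tangent of half this angle, whatever the lens; pixels are square), "cx", "cy" (the principal point, pixels), "cam_to_world" (4x4, takes a point from camera to world coordinates). Camera axes: x right, y up, looking along -z (the intrinsics and any distortion apply to the point x, -y, -z); pixel columns grow to the right and rows downward; lengths in m; the calibration is good to about 2 mm. A picture is of the moment at which its call begins. There is no depth.
- sign_off(): hands the job in; it is judged then, once.
The state is a dict: "time_s": time; "qpos": joint angles; "joint_velocities": joint speeds; "effort": joint torques, N m; "tool_pos": TCP position; "tool_rot": TCP orientation; "force": force on the tool from outside, world axes, zero at the start; "wrist_torque": the same for the moment, N m; "grip_width": finger opening in m; "grasp_force": force on a finger pad.
Only numpy, scipy, OpenCV 4.12 (cv2) and the standard library are available. Lean on these libraries where they do the work, as an engineer would, in place of code of your own. Each camera call takes 0.05 s, during which the arm holds its last target. There are 200 camera calls.

## Working session

There is one attempt and no reset: what is moved stays moved. The work goes in short steps, Python scripts to look and compute and a tool call to move; the robot and the scene stay as the last step left them, time stands still between calls to the robot, and variables do not carry over. Pictures are saved under pics/ and viewed, at most 14 in all, crops included, and the job is handed in when it is done.

Besides the shell and the picture viewer there is one more tool, called after "Call:" as a command line: name --argument value ..., lists and objects as JSON in quotes. drive_tool: Moves the arm, as the interface text tells. Its arguments: {"type":"object","properties":{"rows":{"type":"array","items":{"type":"number"}},"grip_force":{"type":"number"}},"required":["rows"]}

```bash
mkdir -p pics; ls; python3 - <<'E'
from cell import *
import cv2
o=get_obs()
for k,v in o.items(): print(k,v)
print(tcp_to_tips)
for n in("scene","top"):
    c=read_camera(n); cv2.imwrite(f"pics/{n}0.png",c["color"]); print({k:v for k,v in c.items() if k!="color"})
E
```

```text
pics
time_s 0.0
qpos [-72.41555107  18.43667054  -4.0155369   83.17731237   1.29519518
  78.53886777  -3.25830072]
joint_velocities [-0.0385765  -0.10753503 -0.0651162  -0.06802546  0.04987823 -0.02449453
  0.10025305]
effort [-6.22184853e-04 -4.91273260e+01 -4.04549316e-01 -3.12549520e+01
 -6.40135864e-02  4.32283350e-02  1.61932353e-04]
tool_pos [0.18758486 0.62211546 0.40366714]
tool_rot [-1.79892404e+02  6.00003942e-03  1.63227103e+02]
force [ 0.30079763  1.27198831 -0.19608786]
wrist_torque [-0.00905536  0.02293859  0.00335   ]
grasp_force 0.0
grip_width 0.08681600721220165
0.1822
{'fov_y': 50.53713061303846, 'cx': 281.9705856745066, 'cy': 216.18160122612508, 'cam_to_world': array([[ 0.18267979,  0.78142892, -0.59665478, -0.09878121],
       [-0.98316966,  0.14374372, -0.11276157, -0.22054683],
       [-0.00234977,  0.60721214,  0.79453628,  0.97504103],
       [ 0.        ,  0.        ,  0.        ,  1.        ]])}
{'fov_y': 44.49756948429221, 'cx': 265.5037068527845, 'cy': 208.89351335911195, 'cam_to_world': array([[-0.02599579,  0.99028928, -0.13657001,  0.39024358],
       [-0.99965697, -0.02531629,  0.00671028, -0.09274926],
       [ 0.00318768,  0.1366976 ,  0.99060769,  1.33089989],
       [ 0.        ,  0.        ,  0.        ,  1.        ]])}
```

View pics/scene0.png

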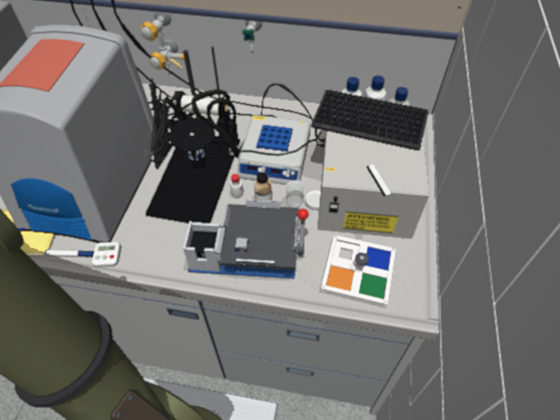

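View pics/top0.png

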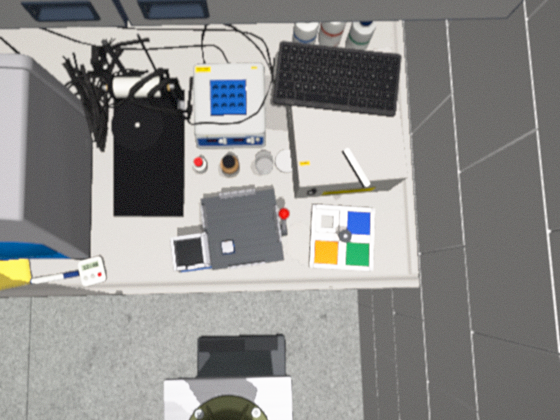

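```bash
python3 - <<'E'
import cv2
t=cv2.imread("pics/top0.png"); s=cv2.imread("pics/scene0.png")
cv2.imwrite("pics/t1.png",cv2.resize(t[175:285,165:385],None,fx=3.6,fy=3.6,interpolation=cv2.INTER_CUBIC))
cv2.imwrite("pics/s1.png",cv2.resize(s[190:310,180:400],None,fx=3.6,fy=3.6,interpolation=cv2.INTER_CUBIC))
E
```

```text
(no output)
```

View pics/t1.png

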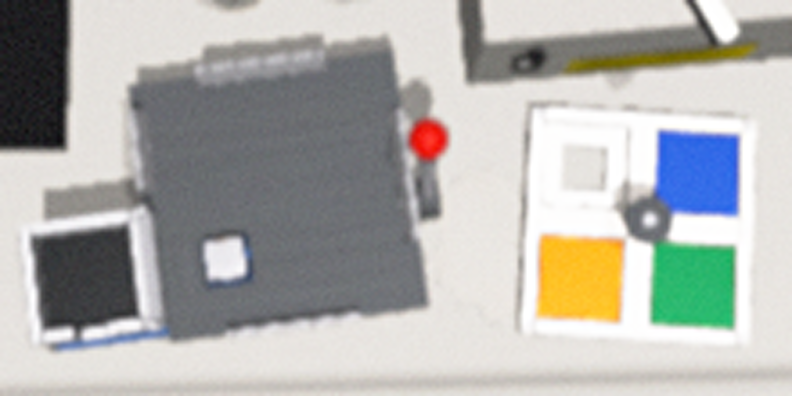

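View pics/s1.png

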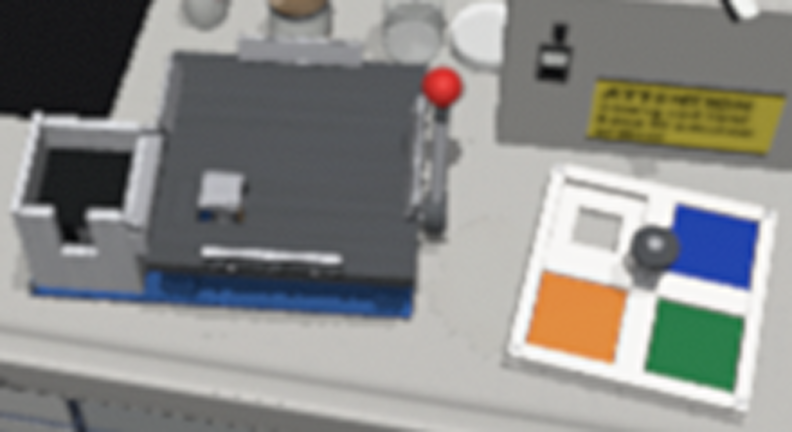

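```bash
cat > h.py <<'E'
import numpy as np
C={}
C['top']=(44.49756948429221,265.5037068527845,208.89351335911195,np.array([[-0.02599579,0.99028928,-0.13657001,0.39024358],[-0.99965697,-0.02531629,0.00671028,-0.09274926],[0.00318768,0.1366976,0.99060769,1.33089989]]))
C['scene']=(50.53713061303846,281.9705856745066,216.18160122612508,np.array([[0.18267979,0.78142892,-0.59665478,-0.09878121],[-0.98316966,0.14374372,-0.11276157,-0.22054683],[-0.00234977,0.60721214,0.79453628,0.97504103]]))
def w(cam,u,v,z):
    f,cx,cy,T=C[cam]; f=210/np.tan(np.radians(f/2))
    d=T[:,:3]@np.array([(u-cx)/f,-(v-cy)/f,-1]); return T[:,3]+d*(z-T[2,3])/d[2]
def proj(cam,P):
    f,cx,cy,T=C[cam]; f=210/np.tan(np.radians(f/2))
    q=(np.asarray(P)-T[:,3])@T[:,:3]; return np.array([cx-f*q[...,0]/q[...,2],cy+f*q[...,1]/q[...,2]]).T
def t1(u,v,s=3.6,ox=165,oy=175): return (u+.5)/s-.5+ox,(v+.5)/s-.5+oy
def s1(u,v): return t1(u,v,3.6,180,190)
E
python3 - <<'E'
from h import *
np.set_printoptions(precision=4,suppress=True)
print("mould")
T=np.array([w('top',*t1(*p),.022) for p in [(530,103),(757,118),(750,342),(523,332)]]);print(T,T.mean(0))
S=np.array([w('scene',*s1(*p),.022) for p in [(556,165),(776,208),(743,410),(508,360)]]);print(S,S.mean(0))
print('knob',w('top',*t1(648,219),.068),w('scene',*s1(655,245),.068))
print("nest corners")
for p in [(133,88),(390,50),(428,305),(172,338)]: print(w('top',*t1(*p),.07))
for p in [(175,55),(415,282),(148,266)]: print(w('scene',*s1(*p),.07))
for h in(.068,.08,.094): print('pad',h,w('top',*t1(225,258),h),w('scene',*s1(221,190),h))
for h in(.13,.143): print('ball',w('top',*t1(428,139),h),w('scene',*s1(442,87),h))
print('well',[w('top',*t1(*p),.103)for p in[(22,228),(147,207),(165,325),(38,345)]])
print('well',[w('scene',*s1(*p),.103)for p in[(37,117),(160,130),(147,215),(15,210)]])
E
```

```text
mould
[[ 0.5823 -0.2215  0.022 ]
 [ 0.5673 -0.3836  0.022 ]
 [ 0.4084 -0.3698  0.022 ]
 [ 0.4195 -0.2103  0.022 ]] [ 0.4944 -0.2963  0.022 ]
[[ 0.5792 -0.2306  0.022 ]
 [ 0.5704 -0.3884  0.022 ]
 [ 0.4078 -0.3721  0.022 ]
 [ 0.4161 -0.217   0.022 ]] [ 0.4934 -0.302   0.022 ]
knob [ 0.4932 -0.2948  0.068 ] [ 0.4939 -0.3021  0.068 ]
nest corners
[0.5927 0.0569 0.07  ]
[ 0.6148 -0.1212  0.07  ]
[ 0.4383 -0.1421  0.07  ]
[0.4206 0.032  0.07  ]
[0.5919 0.0527 0.07  ]
[ 0.4357 -0.15    0.07  ]
[0.4158 0.0247 0.07  ]
pad 0.068 [ 0.474  -0.0046  0.068 ] [ 0.4844 -0.0077  0.068 ]
pad 0.08 [ 0.4732 -0.0055  0.08  ] [ 0.4767 -0.0106  0.08  ]
pad 0.094 [ 0.4722 -0.0064  0.094 ] [ 0.4677 -0.0138  0.094 ]
ball [ 0.5443 -0.1431  0.13  ] [ 0.5517 -0.1476  0.13  ]
ball [ 0.5427 -0.1426  0.143 ] [ 0.5417 -0.1487  0.143 ]
well [array([0.4951, 0.1276, 0.103 ]), array([0.5069, 0.0444, 0.103 ]), array([0.4284, 0.0333, 0.103 ]), array([0.4175, 0.1171, 0.103 ])]
well [array([0.4974, 0.1211, 0.103 ]), array([0.5019, 0.0361, 0.103 ]), array([0.4342, 0.0266, 0.103 ]), array([0.4224, 0.1121, 0.103 ])]
```

Call:
drive_tool --rows '[-0.0272, -0.0306, 0, 0, 0, 0, 1, -0.0272, -0.0306, 0, 0, 0, 0, 1, -0.0272, -0.0306, 0, 0, 0, 0, 1, -0.0272, -0.0306, 0, 0, 0, 0, 1, -0.0272, -0.0306, 0, 0, 0, 0, 1]'

```text
time_s: 0.72
tool_pos: [0.2741, 0.4351, 0.4044]
tool_rot: [-180.0, -0.0, 163.2]
force: [0.4, -0.4, 0.4]
grip_width: 0.0872
grasp_force: 0.0
```

Call:
drive_tool --rows '[-0.0272, -0.0306, 0, 0, 0, 0, 1, -0.0272, -0.0306, 0, 0, 0, 0, 1, -0.0272, -0.0306, 0, 0, 0, 0, 1, -0.0272, -0.0306, 0, 0, 0, 0, 1, -0.0272, -0.0306, 0, 0, 0, 0, 1]'

```text
time_s: 1.35
tool_pos: [0.36, 0.2494, 0.4045]
tool_rot: [-180.0, -0.0, 163.2]
force: [0.0, -0.1, 0.2]
grip_width: 0.0871
grasp_force: 0.0
```

Call:
drive_tool --rows '[-0.0266, -0.0327, 0, 0, 0, 0, 1, -0.0266, -0.0327, 0, 0, 0, 0, 1, -0.0266, -0.0327, 0, 0, 0, 0, 1, -0.0266, -0.0327, 0, 0, 0, 0, 1, -0.0266, -0.0327, 0, 0, 0, 0, 1]'

```text
time_s: 1.98
tool_pos: [0.44, 0.0545, 0.4045]
tool_rot: [180.0, -0.0, 163.2]
force: [0.4, 0.9, -0.9]
grip_width: 0.0869
grasp_force: 0.0
```

Call:
drive_tool --rows '[-0.0266, -0.0327, 0, 0, 0, 0, 1, -0.0266, -0.0327, 0, 0, 0, 0, 1, -0.0266, -0.0327, 0, 0, 0, 0, 1, -0.0266, -0.0327, 0, 0, 0, 0, 1, -0.0266, -0.0327, 0, 0, 0, 0, 1]'

```text
time_s: 2.6
tool_pos: [0.5202, -0.1401, 0.4046]
tool_rot: [180.0, -0.0, 163.2]
force: [-0.0, 0.3, -0.0]
grip_width: 0.0871
grasp_force: 0.0
```

Call:
drive_tool --rows '[0, 0, 0, 0, 0, 0.144, 0, 0, 0, 0, 0, 0, 0.144, 0, 0, 0, 0, 0, 0, 0.144, 0, 0, 0, 0, 0, 0, 0.144, 0, 0, 0, 0, 0, 0, 0.144, 0]'

```text
time_s: 3.22
tool_pos: [0.5198, -0.1389, 0.4044]
tool_rot: [-180.0, -0.0, 121.7]
force: [1.4, -0.0, 0.0]
grip_width: 0.0472
grasp_force: 0.0
```

Call:
drive_tool --rows '[0, 0, 0, 0, 0, 0.144, 0, 0, 0, 0, 0, 0, 0.144, 0, 0, 0, 0, 0, 0, 0.144, 0, 0, 0, 0, 0, 0, 0, 0, 0, 0, 0, 0, 0, 0, 0]'

```text
time_s: 3.85
tool_pos: [0.52, -0.139, 0.4046]
tool_rot: [-180.0, -0.0, 97.4]
force: [-0.5, 0.6, -0.0]
grip_width: 0.0437
grasp_force: 0.0
```

```bash
python3 - <<'E'
from cell import *
from h import *
import cv2
o=get_obs(); p=o['tool_pos']; print(p,o['tool_rot'],o['qpos'],o['grip_width'],o['time_s'],o['force'])
tip=np.array([p[0],p[1],p[2]-.1822])
for n,b in (('scene',(110,300,180,400)),('top',(140,300,160,380))):
    im=read_camera(n)['color']; cv2.imwrite(f'pics/{n}1.png',im)
    u,v=proj(n,tip); print(n,u,v)
    k=3.6; im=cv2.resize(im[b[0]:b[1],b[2]:b[3]],None,fx=k,fy=k,interpolation=cv2.INTER_CUBIC)
    cv2.circle(im,(int((u-b[2]+.5)*k),int((v-b[0]+.5)*k)),3,(255,0,255),1)
    cv2.imwrite(f'pics/{n}1c.png',im[:600])
E
```

```text
[ 0.51996763 -0.13895366  0.40459573] [-1.79987414e+02 -6.99500575e-03  9.73592596e+01] [-33.61431612   5.39654148  49.03112681 100.58011979  -4.20004203
  75.9264022   23.67408972] 0.043733136357804514 3.85 [-0.54434337  0.58803009 -0.02597542]
scene 297.72767784595203 198.76600377022007
top 283.5711012069004 218.96410100809314
```

View pics/scene1c.png

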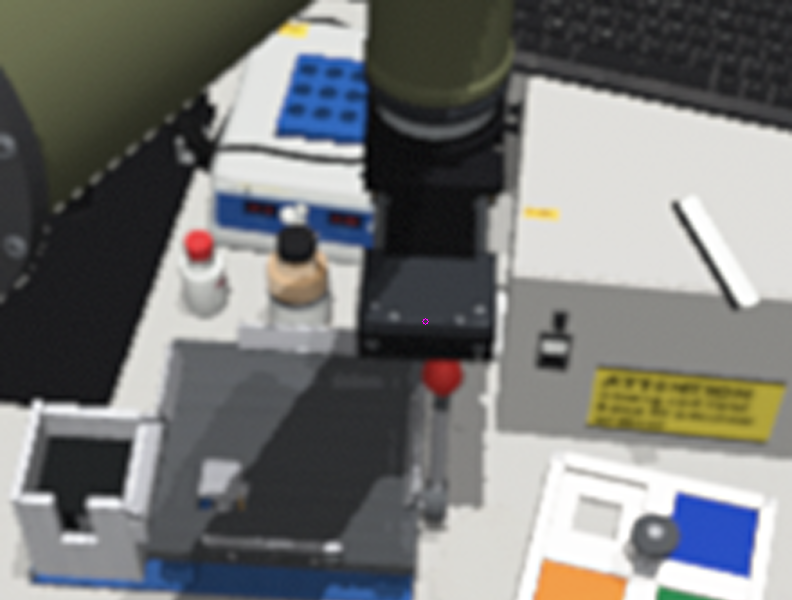

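View pics/top1c.png

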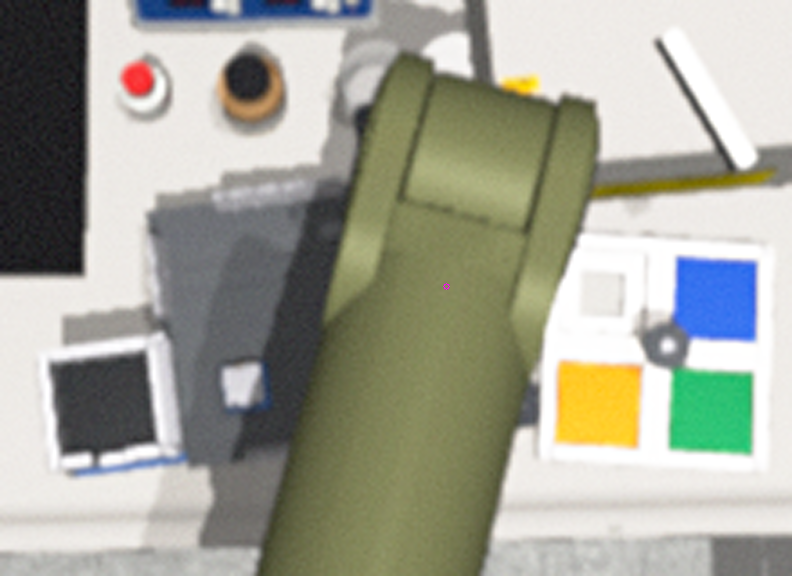

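```bash
python3 - <<'E'
from h import *
from scipy.optimize import least_squares
O=[('top',t1(428,305),'BR'),('top',t1(172,338),'BL'),('top',t1(225,258),'pad'),('top',t1(428,139),'ball'),('top',t1(648,219),'knob'),
('scene',s1(175,55),'TL'),('scene',s1(415,282),'BR'),('scene',s1(148,266),'BL'),('scene',s1(221,190),'pad'),('scene',s1(442,87),'ball'),('scene',s1(655,245),'knob'),
('top',t1(88,280),'well'),('scene',s1(88,170),'well')]
for p in [(530,103,1,1),(757,118,1,-1),(750,342,-1,-1),(523,332,-1,1)]: O.append(('top',t1(*p[:2]),p[2:]))
for p in [(556,165,1,1),(776,208,1,-1),(743,410,-1,-1),(508,360,-1,1)]: O.append(('scene',s1(*p[:2]),p[2:]))
def res(P,full=False):
    nx,ny,a,v,mx,my,ma,sx,sy=P; r=[]
    def R(x,y,z): return np.array([nx+np.cos(a)*x-np.sin(a)*y,ny+np.sin(a)*x+np.cos(a)*y,.07+z])
    L={'BR':R(-.09,-.09,0),'BL':R(-.09,.09,0),'TL':R(.09,.09,0),'pad':R(-.04,.04,-.002+.026*v),'ball':R(-.013+.11*np.sin(v-.5),-.104,-.037+.11*np.cos(v-.5)),'knob':np.array([mx,my,.068]),'well':R(-.04,.1325,.034)}
    for c,uv,k in O:
        if isinstance(k,tuple): x,y=.08*k[0],.08*k[1]; q=np.array([mx+np.cos(ma)*x-np.sin(ma)*y,my+np.sin(ma)*x+np.cos(ma)*y,.022])
        else: q=L[k]
        if c=='top': q=q+[sx,sy,0]
        r.append(proj(c,q)-uv)
    r=np.array(r)
    return r if full else r.ravel()
s=least_squares(res,[.515,-.045,.12,.7,.494,-.3,-.08,0,0],loss='soft_l1',x_scale=.1)
print(np.round(s.x,4))
for o,r in zip(O,res(s.x,True)): print(o[0],o[2],np.round(r,2))
E
```

```text
[ 5.163e-01 -4.870e-02  1.301e-01  7.455e-01  4.935e-01 -3.023e-01
 -7.680e-02  6.000e-04  6.600e-03]
top BR [ 0.36 -0.4 ]
top BL [-1.38  1.94]
top pad [0.71 0.25]
top ball [ 0.32 -0.38]
top knob [ 0.39 -0.38]
scene TL [ 0.35 -0.55]
scene BR [ 0.03 -1.12]
scene BL [-1.75 -0.1 ]
scene pad [0.73 0.31]
scene ball [0.62 0.39]
scene knob [0.07 0.13]
top well [-0.12 -0.28]
scene well [-1.54  0.27]
top (1, 1) [0.28 0.88]
top (1, -1) [-0.74 -0.14]
top (-1, -1) [-0.18  0.07]
top (-1, 1) [-0.2  -0.38]
scene (1, 1) [-0.71 -0.17]
scene (1, -1) [-0.11  1.06]
scene (-1, -1) [1.64 0.33]
scene (-1, 1) [-0.04 -1.42]
```

Call:
drive_tool --rows '[-0.014, 0.0218, 0, 0, 0, 0, 0, 0, 0, 0.03, 0, 0, 0, 0, 0, 0, 0.03, 0, 0, 0, 0, 0, 0, 0.0325, 0, 0, 0, 0, 0, 0, 0, 0, 0, 0, 0]'

```text
time_s: 4.58
tool_pos: [0.5424, -0.1497, 0.3101]
tool_rot: [-179.7, -0.0, 97.3]
force: [0.4, 0.4, 0.5]
grip_width: 0.0433
grasp_force: 0.0
```

Call:
drive_tool --rows '[0, -0.01, 0, 0, 0, 0, 0, 0, -0.018, 0, 0, 0, 0, 0, 0, -0.018, 0, 0, 0, 0, 0, 0, -0.018, 0, 0, 0, 0, 0, 0, -0.018, 0, 0, 0, 0, 0]'

```text
time_s: 5.2
tool_pos: [0.4624, -0.1608, 0.3142]
tool_rot: [179.6, 0.0, 97.2]
force: [3.6, 0.4, -3.5]
grip_width: 0.0437
grasp_force: 2.0
```

Call:
drive_tool --rows '[0, -0.003, 0, 0, 0, 0, 0, 0, 0, 0, 0, 0, 0, 0]'

```text
time_s: 5.45
tool_pos: [0.4595, -0.1611, 0.3134]
tool_rot: [179.9, -0.0, 97.2]
force: [0.5, 0.7, 1.0]
grip_width: 0.0436
grasp_force: 0.4
```

Call:
drive_tool --rows '[0, -0.003, 0, 0, 0, 0, 0, 0, 0, 0, 0, 0, 0, 0]'

```text
time_s: 5.7
tool_pos: [0.4565, -0.1612, 0.3124]
tool_rot: [180.0, 0.0, 97.2]
force: [2.0, 0.1, 1.0]
grip_width: 0.0435
grasp_force: 1.2
```

Call:
drive_tool --rows '[0, -0.002, 0, 0, 0, 0, 0, 0, 0, 0, 0, 0, 0, 0]'

```text
time_s: 5.95
tool_pos: [0.455, -0.1613, 0.3124]
tool_rot: [179.8, 0.1, 97.2]
force: [6.3, -0.3, -3.6]
grip_width: 0.0435
grasp_force: 3.0
```

Call:
drive_tool --rows '[0, -0.002, 0, 0, 0, 0, 0, 0, 0, 0, 0, 0, 0, 0]'

```text
time_s: 6.2
tool_pos: [0.454, -0.1612, 0.3126]
tool_rot: [179.6, 0.1, 97.3]
force: [10.8, -1.2, -7.2]
grip_width: 0.0437
grasp_force: 5.2
```

Call:
drive_tool --rows '[0, -0.002, 0, 0, 0, 0, 0, 0, 0, 0, 0, 0, 0, 0]'

```text
time_s: 6.45
tool_pos: [0.453, -0.1611, 0.313]
tool_rot: [179.4, 0.1, 97.3]
force: [15.1, 0.4, -9.1]
grip_width: 0.0434
grasp_force: 7.0
```

Call:
drive_tool --rows '[0, 0.012, 0, 0, 0, 0, 0, 0, 0, -0.04, 0, 0, 0, 0.5, 0, 0, -0.04, 0, 0, 0, 1, 0, 0, -0.03, 0, 0, 0, 1, 0, 0, 0, 0, 0, 0, 1]'

```text
time_s: 7.08
tool_pos: [0.4624, -0.1609, 0.4239]
tool_rot: [179.9, 0.0, 97.2]
force: [0.1, 0.6, -0.1]
grip_width: 0.0758
grasp_force: 0.0
```

```bash
cat >> h.py <<'E'
def snap(name,files):
    from cell import read_camera; import cv2
    for n,(r0,r1,c0,c1) in files.items():
        im=read_camera(n)['color']; cv2.imwrite(f'pics/{name}_{n}_full.png',im)
        cv2.imwrite(f'pics/{name}_{n}.png',cv2.resize(im[r0:r1,c0:c1],None,fx=3.6,fy=3.6,interpolation=cv2.INTER_CUBIC))
E
python3 - <<'E'
from h import *
from cell import get_obs
import cv2
o=get_obs(); print(o['tool_pos'],o['tool_rot'],o['qpos'])
snap('a',{'scene':(190,310,180,400),'top':(175,285,165,385)})
a=cv2.imread('pics/a_scene_full.png').astype(int);b=cv2.imread('pics/scene0.png').astype(int)
print(abs(a-b)[235:305,320:400].mean())
cv2.imwrite('pics/a_both.png',np.vstack([cv2.imread('pics/a_scene.png')[:300:, :],cv2.imread('pics/a_top.png')[:300]]))
E
```

```text
[ 0.46244347 -0.16087131  0.42390467] [1.79903794e+02 1.13751105e-02 9.72138948e+01] [-35.09741778  -5.01904679  49.10882864 105.0576894    3.85000026
  78.16467337  20.33178554]
18.605833333333333
```

View pics/a_scene.png

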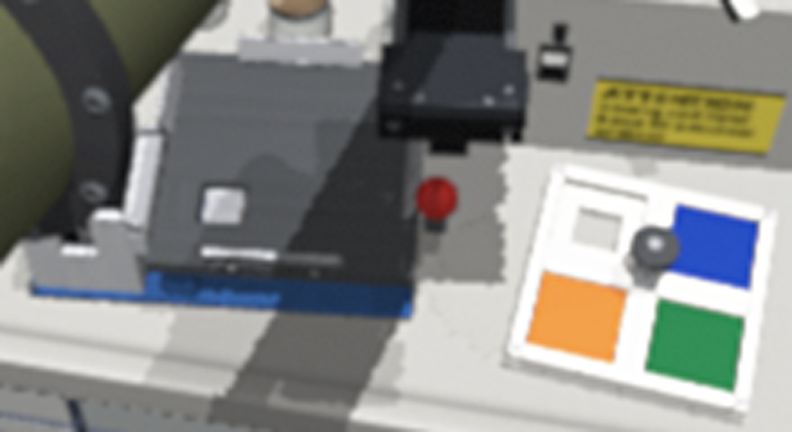

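Call:
drive_tool --rows '[-0.036, 0.0033, 0, 0, 0, 0, 1, -0.036, 0.0033, 0, 0, 0, 0, 1, -0.036, 0.0033, 0, 0, 0, 0, 1, -0.036, 0.0033, 0, 0, 0, 0, 1, 0, 0, 0, 0, 0, 0.1612, 1]'

```text
time_s: 7.8
tool_pos: [0.492, -0.3045, 0.4202]
tool_rot: [-179.7, 0.1, 87.4]
force: [-0.0, -0.6, -0.6]
grip_width: 0.0872
grasp_force: 0.0
```

Call:
drive_tool --rows '[0, 0, 0, 0, 0, 0.1612, 1, 0, 0, 0, 0, 0, 0.1612, 1, 0, 0, 0, 0, 0, 0.1612, 1, 0, 0, 0, 0, 0, 0.1612, 1, 0, 0, 0, 0, 0, 0.1612, 1]'

```text
time_s: 8.43
tool_pos: [0.4928, -0.3013, 0.4204]
tool_rot: [-179.8, 0.1, 41.5]
force: [0.1, -0.2, -0.5]
grip_width: 0.0871
grasp_force: 0.0
```

Call:
drive_tool --rows '[0, 0, 0, 0, 0, 0.1612, 1, 0, 0, 0, 0, 0, 0.1612, 1, 0, 0, 0, 0, 0, 0.1612, 1, 0, 0, 0, 0, 0, 0.1612, 1, 0, 0, 0, 0, 0, 0.1612, 1]'

```text
time_s: 9.05
tool_pos: [0.4928, -0.3013, 0.4204]
tool_rot: [-180.0, 0.2, -4.7]
force: [0.1, 1.4, -0.4]
grip_width: 0.0871
grasp_force: 0.0
```

```bash
python3 - <<'E'
from cell import get_obs
import numpy as np
o=get_obs(); p=o['tool_pos'];print(p,o['tool_rot'],o['qpos'])
a=np.radians(o['tool_rot'][2]); d=np.array([.4935,-.3023])-p[:2]
print('tool xy',d@[np.cos(a),np.sin(a)],d@[np.sin(a),-np.cos(a)])
E
```

```text
[ 0.49278478 -0.30131654  0.42039976] [-179.95997632    0.21310745   -4.71538639] [-28.1381378   17.84514751  69.45331316  94.21674895 -16.84812888
  79.9814043  -51.27161574]
tool xy 0.000793648316116362 0.0009213399086604721
```

Call:
drive_tool --rows '[0.0008, 0.0009, 0.04, 0, 0, 0, 1, 0, 0, 0.04, 0, 0, 0, 1, 0, 0, 0.04, 0, 0, 0, 1, 0, 0, 0.03, 0, 0, 0, 1, 0, 0, 0, 0, 0, 0, 1]'

```text
time_s: 9.68
tool_pos: [0.4923, -0.3017, 0.2688]
tool_rot: [-179.9, 0.4, -4.4]
force: [-0.1, -0.8, -0.0]
grip_width: 0.087
grasp_force: 0.0
```

Call:
drive_tool --rows '[0, 0, 0.03, 0, 0, 0, 1, 0, 0, 0.02, 0, 0, 0, 1, 0, 0, 0.01, 0, 0, 0, 1, 0, 0, 0, 0, 0, 0, 1]'

```text
time_s: 10.18
tool_pos: [0.4939, -0.3026, 0.2121]
tool_rot: [-180.0, 0.0, -4.4]
force: [-0.3, 0.5, 0.3]
grip_width: 0.087
grasp_force: 0.0
```

```bash
python3 - <<'E'
from cell import get_obs
o=get_obs(); print(o['tool_pos'],o['tool_rot'],o['qpos'],o['force'])
E
```

```text
[ 0.49394393 -0.30261355  0.21208564] [-1.79995654e+02  4.03798998e-02 -4.38141389e+00] [-17.88814551  30.64683864  58.35811507 106.65769338 -30.10393897
  59.84403459 -41.62601401] [-0.25246711  0.50120278  0.32900324]
```

Call:
drive_tool --rows '[0, 0, 0.003, 0, 0, 0, 1, 0, 0, 0, 0, 0, 0, -1, 0, 0, 0, 0, 0, 0, -1, 0, 0, 0, 0, 0, 0, -1, 0, 0, 0, 0, 0, 0, -1]' --grip_force 10

```text
time_s: 10.8
tool_pos: [0.494, -0.3026, 0.2093]
tool_rot: [-180.0, -0.0, -4.4]
force: [-0.7, 0.2, 0.4]
grip_width: 0.055
grasp_force: 0.0
```

Call:
drive_tool --rows '[0, 0, 0, 0, 0, 0, -1, 0, 0, 0, 0, 0, 0, -1, 0, 0, 0, 0, 0, 0, -1, 0, 0, 0, 0, 0, 0, -1]'

```text
time_s: 11.3
tool_pos: [0.4941, -0.302, 0.2092]
tool_rot: [-179.9, 0.0, -4.3]
force: [-0.5, 3.8, 1.7]
grip_width: 0.0331
grasp_force: 10.0
```

Call:
drive_tool --rows '[0, 0, 0, 0, 0, 0, -1, 0, 0, 0, 0, 0, 0, -1, 0, 0, 0, 0, 0, 0, -1, 0, 0, 0, 0, 0, 0, -1]'

```text
time_s: 11.8
tool_pos: [0.4942, -0.3019, 0.2091]
tool_rot: [-179.9, 0.0, -4.3]
force: [-1.4, 5.6, 3.1]
grip_width: 0.0332
grasp_force: 10.0
```

Call:
drive_tool --rows '[0, 0, 0, 0, 0, 0, 0.1, 0, 0, 0, 0, 0, 0, 0.1, 0, 0, -0.01, 0, 0, 0, 0.1, 0, 0, -0.01, 0, 0, 0, 0.1, 0, 0, 0, 0, 0, 0, 0.1]' --grip_force 55

```text
time_s: 12.42
tool_pos: [0.4944, -0.3031, 0.2306]
tool_rot: [179.9, -0.1, -4.4]
force: [-0.4, 0.2, -1.0]
grip_width: 0.0478
grasp_force: 0.0
```

Call:
drive_tool --rows '[0, -0.0005, 0, 0, 0, 0, -1, 0, 0, 0, 0, 0, 0, -1, 0, 0, 0, 0, 0, 0, -1, 0, 0, 0, 0, 0, 0, -1, 0, 0, 0, 0, 0, 0, -1]'

```text
time_s: 13.05
tool_pos: [0.494, -0.3018, 0.229]
tool_rot: [-180.0, 0.0, -4.4]
force: [-0.4, 1.1, -1.0]
grip_width: 0.0317
grasp_force: 55.0
```

Call:
drive_tool --rows '[0, 0, 0, 0, 0, 0, -1, 0, 0, -0.005, 0, 0, 0, -1, 0, 0, -0.005, 0, 0, 0, -1, 0, 0, 0, 0, 0, 0, -1]'

```text
time_s: 13.55
tool_pos: [0.494, -0.3023, 0.2395]
tool_rot: [180.0, -0.0, -4.4]
force: [0.2, -0.5, -5.5]
grip_width: 0.0316
grasp_force: 55.0
```

```bash
python3 - <<'E'
from h import *
from cell import get_obs
o=get_obs(); print(o['tool_pos'],o['tool_rot'],o['qpos'],o['force'],o['wrist_torque'],o['grip_width'],o['grasp_force'])
snap('b',{'scene':(170,310,200,400)})
E
```

```text
[ 0.49404697 -0.30228894  0.23953172] [ 1.79978103e+02 -3.27183778e-02 -4.38448022e+00] [-19.56616336  28.60179729  60.30381713 105.6368163  -28.02661376
  62.24969576 -43.05486129] [ 0.15353155 -0.53858832 -5.52839986] [-0.05118521  0.10030393  0.03508278] 0.031580229489200806 55.04859707260039
```

View pics/b_scene.png

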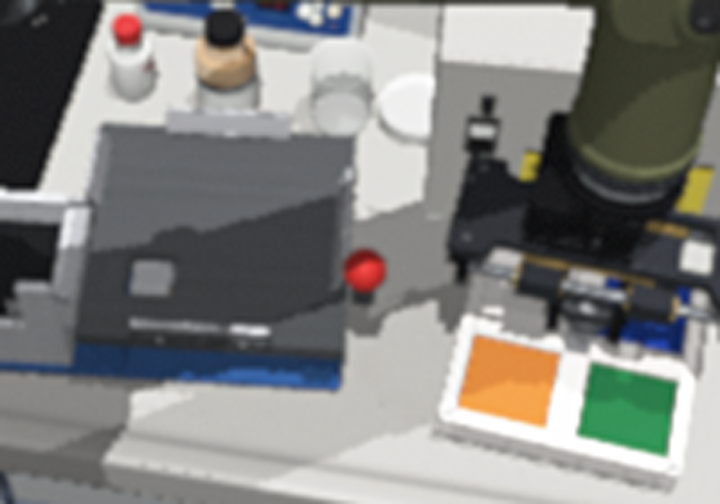

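Call:
drive_tool --rows '[-0.01, 0, -0.02, 0, 0, 0, -1, -0.01, 0, -0.03, 0, 0, 0, -1, -0.01, 0, -0.03, 0, 0, 0, -1, 0, 0, -0.04, 0, 0, 0, -1, 0, 0, -0.032, 0, 0, 0, -1]'

```text
time_s: 14.22
tool_pos: [0.4636, -0.3002, 0.3925]
tool_rot: [-180.0, -0.1, -4.4]
force: [0.4, -0.5, -7.6]
grip_width: 0.0318
grasp_force: 55.1
```

Call:
drive_tool --rows '[0, -0.028, 0, 0, 0, 0, -1, 0, -0.028, 0, 0, 0, 0, -1, 0, -0.028, 0, 0, 0, 0, -1, 0, -0.028, 0, 0, 0, 0, -1, 0, -0.028, 0, 0, 0, 0, -1]'

```text
time_s: 14.85
tool_pos: [0.4742, -0.1599, 0.3909]
tool_rot: [-179.9, 0.0, -4.4]
force: [-0.4, 0.4, -5.3]
grip_width: 0.0321
grasp_force: 55.0
```

Call:
drive_tool --rows '[0, -0.028, 0, 0, 0, 0, -1, 0, -0.028, 0, 0, 0, 0, -1, 0, -0.028, 0, 0, 0, 0, -1, 0, -0.028, 0, 0, 0, -0.1034, -1, 0, 0, 0, 0, 0, -0.1034, -1]'

```text
time_s: 15.48
tool_pos: [0.4832, -0.0463, 0.3907]
tool_rot: [-179.9, 0.0, 7.9]
force: [-0.1, -0.7, -6.1]
grip_width: 0.0319
grasp_force: 55.1
```

Call:
drive_tool --rows '[0, 0, 0, 0, 0, 0, -1, 0, 0, 0, 0, 0, 0, -1]'

```text
time_s: 15.72
tool_pos: [0.4831, -0.0494, 0.3911]
tool_rot: [-180.0, 0.0, 7.3]
force: [0.3, -0.1, -6.1]
grip_width: 0.0315
grasp_force: 55.0
```

```bash
cat >> h.py <<'E'
N=[.5163,-.0487,7.45]
def go(tx,ty,tz=None,yaw=None):
    from cell import get_obs
    o=get_obs(); p=o['tool_pos']; a=np.radians(o['tool_rot'][2]); d=np.array([tx,ty])-p[:2]
    print('t',o['time_s'],'pos',p.round(4),'rot',np.round(o['tool_rot'],2),'q',o['qpos'].round(1),'F',o['force'].round(1))
    print('dx %.4f dy %.4f dz %.4f rz %.4f'%(d@[np.cos(a),np.sin(a)],d@[np.sin(a),-np.cos(a)],0 if tz is None else p[2]-tz,0 if yaw is None else -np.radians((yaw-o['tool_rot'][2]+180)%360-180)))
def nest(x,y):
    a=np.radians(N[2]); return N[0]+np.cos(a)*x-np.sin(a)*y, N[1]+np.sin(a)*x+np.cos(a)*y
E
python3 -c "
from h import *
go(*nest(0,0),.325,N[2])"
```

```text
t 15.725 pos [ 0.4831 -0.0494  0.3911] rot [-1.7998e+02  1.0000e-02  7.2800e+00] q [-55.2  -5.1  56.  108.4   4.4  74.5 -83.3] F [ 0.3 -0.1 -6.1]
dx 0.0330 dy 0.0035 dz 0.0661 rz -0.0030
```

Call:
drive_tool --rows '[0.011, 0.0012, 0, 0, 0, 0, -1, 0.011, 0.0012, 0, 0, 0, -0.003, -1, 0.011, 0.0011, 0.02, 0, 0, 0, -1, 0, 0, 0.02, 0, 0, 0, -1, 0, 0, 0.02, 0, 0, 0, -1]'

```text
time_s: 16.35
tool_pos: [0.5165, -0.0481, 0.3305]
tool_rot: [180.0, 0.0, 7.5]
force: [-0.2, 0.1, -5.2]
grip_width: 0.0317
grasp_force: 55.0
```

```bash
python3 -c "
from h import *
go(*nest(0,0),.325,N[2])
snap('c',{'scene':(190,310,180,400)})"
```

```text
t 16.35 pos [ 0.5165 -0.0481  0.3305] rot [1.7998e+02 2.0000e-02 7.5100e+00] q [-52.5   7.7  59.4 108.8  -7.2  67.4 -73.1] F [-0.2  0.1 -5.2]
dx -0.0003 dy 0.0005 dz 0.0055 rz 0.0010
```

View pics/c_scene.png

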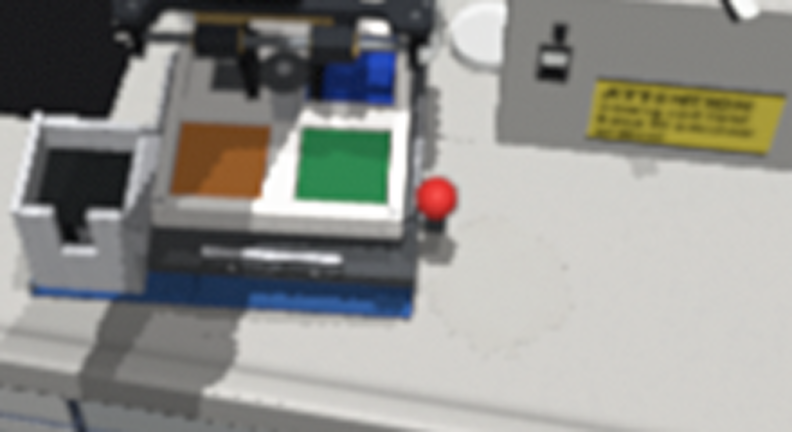

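Call:
drive_tool --rows '[0, 0, 0.008, 0, 0, 0, -1, 0, 0, 0.005, 0, 0, 0, -1, 0, 0, 0, 0, 0, 0, -1]'

```text
time_s: 16.77
tool_pos: [0.5166, -0.0478, 0.3184]
tool_rot: [-180.0, -0.0, 7.6]
force: [-0.4, 0.0, -6.1]
grip_width: 0.0319
grasp_force: 55.0
```

Call:
drive_tool --rows '[0, 0, 0.005, 0, 0, 0, -1, 0, 0, 0, 0, 0, 0, -1]'

```text
time_s: 17.02
tool_pos: [0.5164, -0.0476, 0.3131]
tool_rot: [-180.0, 0.0, 7.7]
force: [-0.1, -0.0, -6.2]
grip_width: 0.0319
grasp_force: 55.0
```

Call:
drive_tool --rows '[0, 0, 0.005, 0, 0, 0, -1, 0, 0, 0, 0, 0, 0, -1]'

```text
time_s: 17.27
tool_pos: [0.5163, -0.0476, 0.3079]
tool_rot: [-180.0, 0.0, 7.6]
force: [-0.5, 0.5, -6.4]
grip_width: 0.0315
grasp_force: 55.0
```

Call:
drive_tool --rows '[0, 0, 0.004, 0, 0, 0, -1, 0, 0, 0, 0, 0, 0, -1]'

```text
time_s: 17.52
tool_pos: [0.5164, -0.0476, 0.3039]
tool_rot: [-180.0, 0.0, 7.6]
force: [-0.2, -0.4, -6.7]
grip_width: 0.0316
grasp_force: 55.0
```

Call:
drive_tool --rows '[0, 0, 0.003, 0, 0, 0, -1, 0, 0, 0, 0, 0, 0, -1]'

```text
time_s: 17.77
tool_pos: [0.5165, -0.0477, 0.3011]
tool_rot: [-180.0, 0.0, 7.6]
force: [0.0, -0.2, -6.7]
grip_width: 0.0318
grasp_force: 55.0
```

Nearly seated without contact; lower the remaining 2 mm.

Call:
drive_tool --rows '[0, 0, 0.0015, 0, 0, 0, -1, 0, 0, 0, 0, 0, 0, -1]'

```text
time_s: 18.02
tool_pos: [0.5165, -0.0477, 0.2997]
tool_rot: [-180.0, 0.0, 7.6]
force: [-0.4, -0.1, -5.8]
grip_width: 0.0316
grasp_force: 55.0
```

Call:
drive_tool --rows '[0, 0, 0.001, 0, 0, 0, -1, 0, 0, 0, 0, 0, 0, -1]'

```text
time_s: 18.27
tool_pos: [0.5167, -0.0477, 0.2991]
tool_rot: [-180.0, -0.0, 7.7]
force: [-0.6, -0.0, -4.0]
grip_width: 0.0312
grasp_force: 55.0
```

Call:
drive_tool --rows '[0, 0, 0.001, 0, 0, 0, -1, 0, 0, 0, 0, 0, 0, -1]'

```text
time_s: 18.52
tool_pos: [0.5168, -0.0478, 0.2989]
tool_rot: [-179.9, -0.0, 7.6]
force: [-3.3, 1.4, 4.9]
grip_width: 0.032
grasp_force: 55.5
```

Call:
drive_tool --rows '[0, 0, 0, 0, 0, 0, 0.3, 0, 0, 0, 0, 0, 0, 0.3, 0, 0, 0, 0, 0, 0, 0.3, 0, 0, -0.03, 0, 0, 0, 0.3, 0, 0, -0.03, 0, 0, -0.157, 0.3]' --grip_force 20

```text
time_s: 19.15
tool_pos: [0.5165, -0.0478, 0.3583]
tool_rot: [180.0, 0.0, 16.8]
force: [0.8, 0.8, 0.2]
grip_width: 0.0563
grasp_force: 0.0
```

Call:
drive_tool --rows '[0, 0, 0, 0, 0, -0.157, 0, 0, 0, 0, 0, 0, -0.157, 0, 0, 0, 0, 0, 0, -0.157, 0, 0, 0, 0, 0, 0, -0.157, 0, 0, 0, 0, 0, 0, -0.157, 0]'

```text
time_s: 19.77
tool_pos: [0.5166, -0.0478, 0.3578]
tool_rot: [180.0, -0.0, 61.9]
force: [0.4, 0.6, 0.8]
grip_width: 0.0436
grasp_force: 0.0
```

Call:
drive_tool --rows '[0, 0, 0, 0, 0, -0.157, 0, 0, 0, 0, 0, 0, -0.157, 0, 0, 0, 0, 0, 0, -0.157, 0, 0, 0, 0, 0, 0, -0.157, 0, 0, 0, 0, 0, 0, 0, 0]'

```text
time_s: 20.4
tool_pos: [0.5166, -0.0478, 0.3578]
tool_rot: [180.0, 0.0, 97.5]
force: [1.0, 1.0, 0.4]
grip_width: 0.0435
grasp_force: 0.0
```

```bash
sed -i 's/^N=.*/N=[.5165,-.0482,7.5]/' h.py; python3 -c "
from h import *
go(*nest(-.066,-.104),.316,97.5)
snap('d',{'scene':(190,310,180,400)})"
```

```text
t 20.4 pos [ 0.5166 -0.0478  0.3578] rot [179.98   0.    97.49] q [-47.4   4.7  52.6 106.8  -3.9  70.4  14. ] F [1.  1.  0.4]
dx -0.1044 dy -0.0661 dz 0.0418 rz -0.0002
```

View pics/d_scene.png

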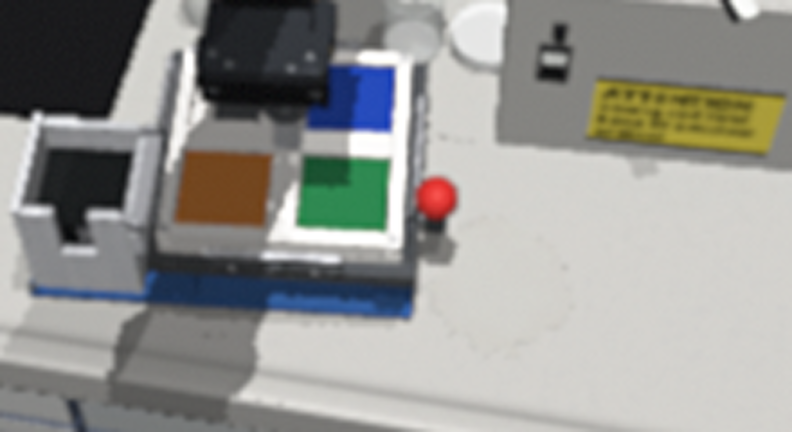

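Call:
drive_tool --rows '[-0.035, -0.022, 0, 0, 0, 0, 0, -0.035, -0.022, 0, 0, 0, 0, 0, -0.0344, -0.0221, 0, 0, 0, 0, 0, 0, 0, 0.02, 0, 0, 0, 0, 0, 0, 0.022, 0, 0, 0, 0]'

```text
time_s: 21.08
tool_pos: [0.4648, -0.1606, 0.3157]
tool_rot: [179.9, -0.0, 97.4]
force: [0.1, 0.7, -0.8]
grip_width: 0.0434
grasp_force: 0.0
```

Call:
drive_tool --rows '[0, 0.004, 0, 0, 0, 0, 0, 0, 0.015, 0, 0, 0, 0, 0, 0, 0.02, 0, 0, 0, 0, 0, 0, 0.02, 0, 0, 0, 0, 0, 0, 0.02, 0, 0, 0, 0, 0]'

```text
time_s: 21.7
tool_pos: [0.5437, -0.15, 0.3167]
tool_rot: [-179.9, 0.1, 97.5]
force: [-2.8, -2.9, 2.1]
grip_width: 0.0434
grasp_force: 1.8
```

Call:
drive_tool --rows '[0, 0.02, 0, 0, 0, 0, 0, 0, 0.009, 0, 0, 0, 0, 0, 0, 0, 0, 0, 0, 0, 0]'

```text
time_s: 22.08
tool_pos: [0.5723, -0.1453, 0.3159]
tool_rot: [180.0, 0.0, 97.6]
force: [-1.3, 0.3, -1.2]
grip_width: 0.0438
grasp_force: 0.4
```

Call:
drive_tool --rows '[0, 0.003, 0, 0, 0, 0, 0, 0, 0, 0, 0, 0, 0, 0]'

```text
time_s: 22.32
tool_pos: [0.5744, -0.1453, 0.3159]
tool_rot: [-180.0, -0.0, 97.6]
force: [-3.3, -0.5, -1.3]
grip_width: 0.0437
grasp_force: 1.3
```

Call:
drive_tool --rows '[0, 0.003, 0, 0, 0, 0, 0, 0, 0, 0, 0, 0, 0, 0]'

```text
time_s: 22.58
tool_pos: [0.5775, -0.145, 0.3158]
tool_rot: [-179.9, -0.0, 97.6]
force: [-5.1, 0.4, 0.6]
grip_width: 0.0435
grasp_force: 2.3
```

Call:
drive_tool --rows '[0, 0.002, 0, 0, 0, 0, 0, 0, 0, 0, 0, 0, 0, 0]'

```text
time_s: 22.82
tool_pos: [0.5784, -0.1451, 0.3155]
tool_rot: [-179.7, -0.1, 97.6]
force: [-9.3, -0.5, 1.8]
grip_width: 0.0439
grasp_force: 4.6
```

Call:
drive_tool --rows '[0, 0.002, 0, 0, 0, 0, 0, 0, 0, 0, 0, 0, 0, 0, 0, -0.012, 0, 0, 0, 0, 0, 0, 0, -0.022, 0, 0, 0, -0.86, 0, 0, -0.022, 0, 0, 0, -0.86]'

```text
time_s: 23.45
tool_pos: [0.5706, -0.1457, 0.3612]
tool_rot: [179.8, 0.0, 97.6]
force: [-0.2, -0.3, -0.3]
grip_width: 0.031
grasp_force: 0.0
```

```bash
python3 -c "
from h import *
go(*nest(-.040,-.010),.2795,97.5)
snap('e',{'scene':(190,310,180,400)})"
```

```text
t 23.45 pos [ 0.5706 -0.1457  0.3612] rot [1.7975e+02 3.0000e-02 9.7610e+01] q [-35.   18.1  56.6  97.3 -15.9  72.9  32.5] F [-0.2 -0.3 -0.3]
dx 0.0939 dy -0.0807 dz 0.0817 rz 0.0020
```

View pics/e_scene.png

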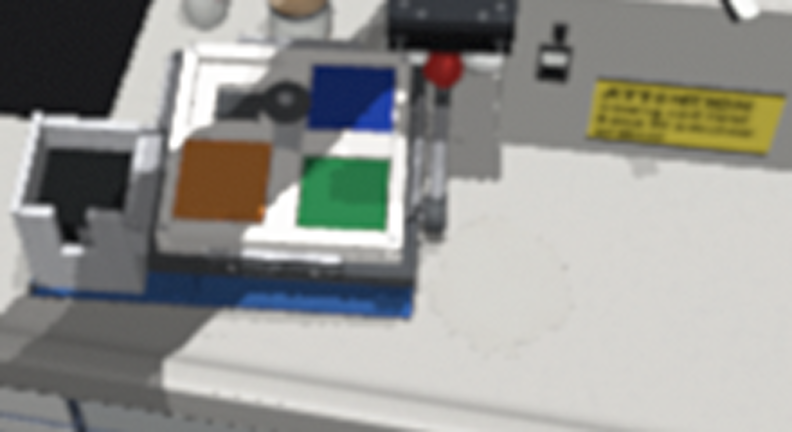

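Call:
drive_tool --rows '[0.0235, -0.0202, 0, 0, 0, 0, -0.86, 0.0235, -0.0202, 0, 0, 0, 0, -0.86, 0.0235, -0.0202, 0, 0, 0, 0, -0.86, 0.0234, -0.0201, 0, 0, 0, 0, -0.86, 0, 0, 0.02, 0, 0, 0, -0.86]'

```text
time_s: 24.12
tool_pos: [0.4777, -0.0617, 0.3412]
tool_rot: [179.5, -0.3, 97.8]
force: [0.7, -0.5, -0.9]
grip_width: 0.0062
grasp_force: 0.0
```

Call:
drive_tool --rows '[0, 0, 0.02, 0, 0, 0, -0.86, 0, 0, 0.02, 0, 0, 0, -0.86, 0, 0, 0.015, 0, 0, 0, -0.86, 0, 0, 0, 0, 0, 0, -0.86, 0, 0, 0, 0, 0, 0, -0.86]'

```text
time_s: 24.75
tool_pos: [0.478, -0.0636, 0.2854]
tool_rot: [179.9, 0.0, 97.6]
force: [0.9, 0.0, -0.3]
grip_width: 0.0064
grasp_force: 0.0
```

```bash
python3 -c "
from h import *
go(*nest(-.040,-.010),.2795,97.5)"
```

```text
t 24.75 pos [ 0.478  -0.0636  0.2854] rot [1.7991e+02 1.0000e-02 9.7590e+01] q [-51.7   4.2  58.7 116.4  -4.1  61.4  16.5] F [ 0.9  0.  -0.3]
dx 0.0002 dy 0.0002 dz 0.0059 rz 0.0015
```

Call:
drive_tool --rows '[0, 0, 0.006, 0, 0, 0, -0.86, 0.007, 0, 0, 0, 0, 0, -0.86, 0.008, 0, 0, 0, 0, 0, -0.86, 0.008, 0, 0, 0, 0, 0, -0.86, 0.008, 0, 0, 0, 0, 0, -0.86]'

```text
time_s: 25.38
tool_pos: [0.4733, -0.032, 0.2789]
tool_rot: [180.0, -0.0, 97.6]
force: [0.8, 0.4, 0.0]
grip_width: 0.0058
grasp_force: 0.2
```

Call:
drive_tool --rows '[0.008, 0, 0, 0, 0, 0, -0.86, 0.008, 0, 0, 0, 0, 0, -0.86, 0.008, 0, 0, 0, 0, 0, -0.86, 0.008, 0, 0, 0, 0, 0, -0.86]'

```text
time_s: 25.88
tool_pos: [0.4697, -0.0055, 0.2793]
tool_rot: [179.9, 0.3, 97.2]
force: [0.2, 1.5, -0.5]
grip_width: 0.0062
grasp_force: 0.2
```

Call:
drive_tool --rows '[0.008, 0, 0, 0, 0, 0, -0.86, 0.008, 0, 0, 0, 0, 0, -0.86, 0.008, 0, 0, 0, 0, 0, -0.86, 0.008, 0, 0, 0, 0, 0, -0.86]'

```text
time_s: 26.38
tool_pos: [0.4649, 0.0315, 0.2789]
tool_rot: [180.0, -0.0, 97.6]
force: [0.2, 0.2, -1.2]
grip_width: 0.0064
grasp_force: 0.1
```

```bash
python3 -c "
from h import *
go(*nest(-.040,.097),.2795,97.5)
snap('f',{'scene':(190,310,180,400)})"
```

```text
t 26.375 pos [0.4649 0.0315 0.2789] rot [ 1.7998e+02 -1.0000e-02  9.7630e+01] q [-59.2   1.3  53.3 118.7  -1.2  60.6   2.3] F [ 0.2  0.2 -1.2]
dx 0.0113 dy 0.0008 dz -0.0006 rz 0.0023
```

View pics/f_scene.png

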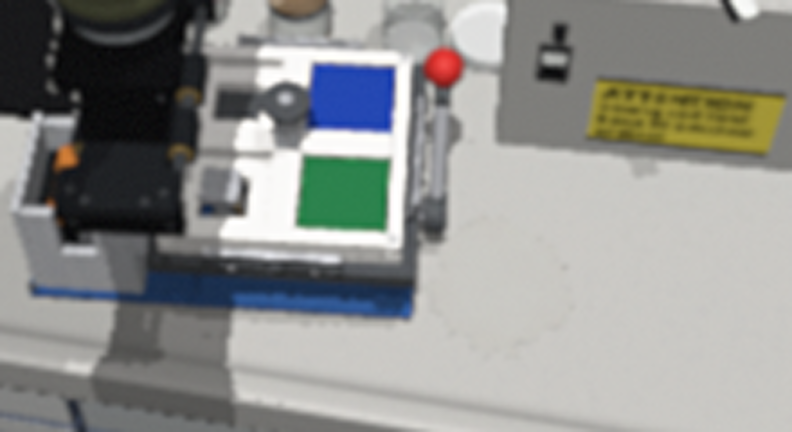

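Call:
drive_tool --rows '[0.006, 0, 0, 0, 0, 0, -0.86, 0.006, 0, 0, 0, 0, 0, -0.86, 0, 0, 0, 0, 0, 0, -0.86, -0.02, 0, 0, 0, 0, 0, -0.86, -0.02, 0, -0.03, 0, 0, 0, -0.86]'

```text
time_s: 27.05
tool_pos: [0.4676, 0.0027, 0.3075]
tool_rot: [-179.8, 0.1, 97.6]
force: [1.6, 0.6, 0.7]
grip_width: 0.0063
grasp_force: 0.0
```

Call:
drive_tool --rows '[-0.04, 0, -0.05, 0, 0, 0, -0.86, -0.04, 0, 0, 0, 0, 0, -0.86, -0.04, 0, 0, 0, 0, 0, -0.86, 0, 0, 0, 0, 0, 0, -0.86]'

```text
time_s: 27.55
tool_pos: [0.4841, -0.1185, 0.358]
tool_rot: [180.0, 0.1, 97.2]
force: [-0.4, 1.2, -0.4]
grip_width: 0.0062
grasp_force: 0.0
```

```bash
cat >> h.py <<'E'
def colors():
    from cell import read_camera; import cv2
    for n in('scene','top'):
        im=read_camera(n)['color']; h=cv2.cvtColor(im,cv2.COLOR_BGR2HSV)
        m0=np.zeros(h.shape[:2],bool); m0[190:310,165:340]=1
        for c,(lo,hi) in dict(amber=(8,22),green=(65,90),blue=(110,125),red=(0,4)).items():
            m=(h[...,0]>=lo)&(h[...,0]<=hi)&(h[...,1]>150)&(h[...,2]>50)&m0
            k,l,s,ce=cv2.connectedComponentsWithStats(m.astype(np.uint8))
            for i in range(1,k):
                if s[i,4]>60: print(n,c,s[i],[np.round((np.array(w(n,*ce[i],z))[:2]),4) for z in(.09,)])
E
python3 -c "
from h import *
colors()
a,b=nest(-.04,.1325);print('well',a,b,[proj(n,[a,b,.09]) for n in C])
go(*nest(.066-.026,-.104),.316,97.5)
snap('g',{'scene':(190,310,180,400)})"
```

```text
scene amber [190 232  26  23 416] [array([0.4576, 0.0795])]
scene green [264 235  23  18 347] [array([ 0.4794, -0.0943])]
top amber [176 239  27  28 606] [array([0.4606, 0.0863])]
well 0.4595474850758907 0.07794539644322782 [array([192.33608788, 252.57942471]), array([203.2225094 , 240.38357372])]
t 27.65 pos [ 0.4843 -0.115   0.3574] rot [-1.7999e+02 -3.0000e-02  9.7540e+01] q [-52.4   0.2  63.8 109.7  -0.2  70.3  19. ] F [-0.2  0.9  0.2]
dx -0.0420 dy 0.0806 dz 0.0414 rz 0.0006
```

View pics/g_scene.png

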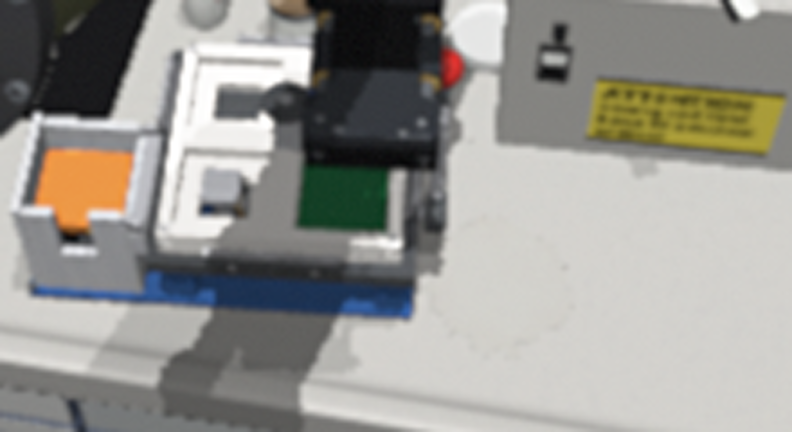

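Call:
drive_tool --rows '[-0.014, 0.0269, 0, 0, 0, 0, 0, -0.014, 0.0269, 0, 0, 0, 0, 0, -0.014, 0.0268, 0, 0, 0, 0, 0, 0, 0, 0.0, 0, 0, 0, 0, 0, 0, 0.02, 0, 0, 0, 0]'

```text
time_s: 28.32
tool_pos: [0.57, -0.1455, 0.3376]
tool_rot: [179.9, -0.0, 97.7]
force: [-1.3, 0.3, -1.0]
grip_width: 0.0417
grasp_force: 0.0
```

Call:
drive_tool --rows '[0, 0, 0.021, 0, 0, 0, 0, 0, 0, 0, 0, 0, 0, 0, 0, -0.01, 0, 0, 0, 0, 0, 0, -0.02, 0, 0, 0, 0, 0, 0, -0.02, 0, 0, 0, 0, 0]'

```text
time_s: 28.95
tool_pos: [0.529, -0.1509, 0.3258]
tool_rot: [178.1, 0.1, 97.8]
force: [17.7, 10.8, 42.0]
grip_width: 0.0436
grasp_force: 18.0
```

Call:
drive_tool --rows '[0, -0.02, 0, 0, 0, 0, 0, 0, -0.02, 0, 0, 0, 0, 0, 0, -0.018, 0, 0, 0, 0, 0, 0, -0.004, 0, 0, 0, 0, 0, 0, 0, 0, 0, 0, 0, 0]'

```text
time_s: 29.58
tool_pos: [0.4587, -0.161, 0.3167]
tool_rot: [179.9, -0.1, 97.6]
force: [2.1, 0.3, 1.9]
grip_width: 0.0435
grasp_force: 1.0
```

Call:
drive_tool --rows '[0, -0.003, 0, 0, 0, 0, 0, 0, 0, 0, 0, 0, 0, 0]'

```text
time_s: 29.82
tool_pos: [0.4556, -0.161, 0.3159]
tool_rot: [-179.9, 0.0, 97.6]
force: [2.5, 0.7, -0.0]
grip_width: 0.0436
grasp_force: 0.8
```

Call:
drive_tool --rows '[0, -0.003, 0, 0, 0, 0, 0, 0, 0, 0, 0, 0, 0, 0]'

```text
time_s: 30.08
tool_pos: [0.4537, -0.1613, 0.3167]
tool_rot: [179.8, 0.1, 97.6]
force: [6.4, 0.6, -2.2]
grip_width: 0.0438
grasp_force: 2.5
```

Call:
drive_tool --rows '[0, -0.003, 0, 0, 0, 0, 0, 0, 0, 0, 0, 0, 0, 0]'

```text
time_s: 30.32
tool_pos: [0.4521, -0.1615, 0.3176]
tool_rot: [179.6, 0.1, 97.6]
force: [9.7, 0.9, -1.6]
grip_width: 0.0433
grasp_force: 4.1
```

Call:
drive_tool --rows '[0, 0.013, 0, 0, 0, 0, 0, 0, 0, -0.025, 0, 0, 0, 0.1, 0, 0, -0.035, 0, 0, 0, 0.1, 0, 0, 0, 0, 0, 0, 0.1]'

```text
time_s: 30.82
tool_pos: [0.4631, -0.161, 0.3781]
tool_rot: [179.9, 0.0, 97.6]
force: [0.1, 0.8, 0.1]
grip_width: 0.0478
grasp_force: 0.0
```

```bash
cat >> h.py <<'E'
def ball():
    from cell import read_camera; import cv2
    im=read_camera('scene')['color'].astype(int); m=(im[...,2]>120)&(im[...,1]<60)&(im[...,0]<60); m[:195]=0;m[275:]=0;m[:,:285]=0;m[:,330:]=0
    r,c=np.where(m); print('ball px',c.mean(),r.mean(),len(r))
    for v in(0,.05,.5,.95,1.): print(v,proj('scene',[*nest(-.013+.11*np.sin(v-.5),-.104),.033+.11*np.cos(v-.5)]).round(1))
E
python3 -c "
from h import *
ball()
colors()
go(*nest(0,0),.299,97.5)"
```

```text
ball px 301.6363636363636 245.5 22
0 [301.8 244.3]
0.05 [301.9 241.9]
0.5 [302.6 222.3]
0.95 [302.9 209.1]
1.0 [303.  208.1]
scene green [264 234  23  19 382] [array([ 0.4817, -0.0929])]
scene blue [266 208  23  18 333] [array([ 0.562 , -0.0807])]
scene red [296 243  10   8  67] [array([ 0.4861, -0.1547])]
top amber [176 239  27  28 605] [array([0.4606, 0.0863])]
top green [249 230  23  25 466] [array([ 0.4818, -0.0867])]
top blue [244 198  25  24 494] [array([ 0.5604, -0.0781])]
t 30.975 pos [ 0.4621 -0.1603  0.3755] rot [-1.7986e+02 -3.0000e-02  9.7590e+01] q [-51.7  -4.9  66.  109.4   4.7  72.8  20.4] F [-0.8 -0.3 -0.4]
dx 0.1039 dy 0.0687 dz 0.0765 rz 0.0016
```

Call:
drive_tool --rows '[0.035, 0.023, 0, 0, 0, 0, 0.1, 0.035, 0.023, 0, 0, 0, 0, 0.1, 0.0339, 0.0227, 0, 0, 0, 0, 0.1, 0, 0, 0, 0, 0, 0, 0.1, 0, 0, 0, 0, 0, 0, 0.1]' --grip_force 55

```text
time_s: 31.6
tool_pos: [0.5166, -0.0488, 0.3754]
tool_rot: [-179.8, 0.1, 97.6]
force: [0.2, -0.2, -0.5]
grip_width: 0.0478
grasp_force: 0.0
```

Call:
drive_tool --rows '[0, 0, 0.025, 0, 0, 0, 0.1, 0, 0, 0.03, 0, 0, 0, 0.1, 0, 0, 0.02, 0, 0, 0, 0.1, 0, 0, 0, 0, 0, 0, 0.1]'

```text
time_s: 32.1
tool_pos: [0.5162, -0.049, 0.3003]
tool_rot: [-179.8, 0.0, 97.5]
force: [-0.1, 0.1, -0.0]
grip_width: 0.0481
grasp_force: 0.0
```

Call:
drive_tool --rows '[0, 0, 0, 0, 0, 0, -1, 0, 0, 0, 0, 0, 0, -1, 0, 0, 0, 0, 0, 0, -1, 0, 0, 0, 0, 0, 0, -1, 0, 0, 0, 0, 0, 0, -1]'

```text
time_s: 32.72
tool_pos: [0.5173, -0.0485, 0.3025]
tool_rot: [180.0, -0.0, 97.6]
force: [-3.4, -0.4, 5.5]
grip_width: 0.0317
grasp_force: 55.0
```

```bash
python3 -c "
from h import *
go(*nest(0,0),.299,97.5)"
```

```text
t 32.725 pos [ 0.5173 -0.0485  0.3025] rot [ 1.7998e+02 -3.0000e-02  9.7600e+01] q [-53.   11.1  61.3 110.5 -10.9  64.4  20.2] F [-3.4 -0.4  5.5]
dx 0.0004 dy -0.0007 dz 0.0035 rz 0.0018
```

Call:
drive_tool --rows '[0, 0, -0.005, 0, 0, 0, -1, 0, 0, -0.02, 0, 0, 0, -1, 0, 0, -0.03, 0, 0, 0, -1, 0, 0, -0.03, 0, 0, 0, -1, 0, 0, 0, 0, 0, 0, -1]'

```text
time_s: 33.35
tool_pos: [0.5177, -0.0484, 0.3878]
tool_rot: [179.8, -0.1, 97.6]
force: [-0.3, -1.0, -6.2]
grip_width: 0.0316
grasp_force: 55.0
```

Call:
drive_tool --rows '[0, 0, 0, 0, 0, 0.157, -1, 0, 0, 0, 0, 0, 0.157, -1, 0, 0, 0, 0, 0, 0.157, -1, 0, 0, 0, 0, 0, 0.157, -1, 0, 0, 0, 0, 0, 0.157, -1]'

```text
time_s: 33.98
tool_pos: [0.5163, -0.0479, 0.3844]
tool_rot: [-179.9, 0.1, 52.3]
force: [-0.0, -0.2, -5.7]
grip_width: 0.0314
grasp_force: 55.0
```

Call:
drive_tool --rows '[0, 0, 0, 0, 0, 0.157, -1, 0, 0, 0, 0, 0, 0.157, -1, 0, 0, 0, 0, 0, 0.157, -1, 0, 0, 0, 0, 0, 0.157, -1, 0, 0, 0, 0, 0, 0.157, -1]'

```text
time_s: 34.6
tool_pos: [0.5163, -0.048, 0.3845]
tool_rot: [-180.0, 0.2, 7.4]
force: [-0.5, -0.7, -5.6]
grip_width: 0.0317
grasp_force: 55.0
```

```bash
python3 -c "
from h import *
go(*nest(0,0),.325,7.5)
colors()"
```

```text
t 34.6 pos [ 0.5163 -0.048   0.3845] rot [-1.80e+02  1.50e-01  7.35e+00] q [-61.4   4.   67.1 105.   -3.8  73.6 -75.8] F [-0.5 -0.7 -5.6]
dx 0.0001 dy 0.0003 dz 0.0595 rz -0.0025
scene amber [190 232  26  23 419] [array([0.4573, 0.0794])]
scene green [226 212  26  20 442] [array([0.5296, 0.0065])]
scene blue [262 213  26  21 480] [array([ 0.5418, -0.08  ])]
scene red [296 240  10  11  90] [array([ 0.4893, -0.1543])]
top amber [176 240  19  26 405] [array([0.4611, 0.0959])]
top blue [251 231  23  22 374] [array([ 0.4796, -0.0922])]
top red [283 243  11  10  81] [array([ 0.4652, -0.1537])]
```

Call:
drive_tool --rows '[0, 0, 0.03, 0, 0, -0.0025, -1, 0, 0, 0.028, 0, 0, 0, -1, 0, 0, 0, 0, 0, 0, -1, 0, 0, 0.006, 0, 0, 0, -1, 0, 0, 0.006, 0, 0, 0, -1]'

```text
time_s: 35.33
tool_pos: [0.5176, -0.0482, 0.3172]
tool_rot: [-180.0, -0.1, 7.8]
force: [-0.3, 0.3, -6.3]
grip_width: 0.0316
grasp_force: 55.0
```

Call:
drive_tool --rows '[0, 0, 0.004, 0, 0, 0, -1, 0, 0, 0, 0, 0, 0, -1]'

```text
time_s: 35.58
tool_pos: [0.5171, -0.0482, 0.3125]
tool_rot: [-180.0, 0.0, 7.8]
force: [0.2, -0.2, -4.8]
grip_width: 0.0312
grasp_force: 55.0
```

Call:
drive_tool --rows '[0, 0, 0.003, 0, 0, 0, -1, 0, 0, 0, 0, 0, 0, -1]'

```text
time_s: 35.83
tool_pos: [0.5171, -0.0482, 0.3095]
tool_rot: [-180.0, 0.0, 7.8]
force: [0.0, 0.5, -5.9]
grip_width: 0.0313
grasp_force: 55.0
```

Call:
drive_tool --rows '[0, 0, 0.002, 0, 0, 0, -1, 0, 0, 0, 0, 0, 0, -1]'

```text
time_s: 36.08
tool_pos: [0.5171, -0.0483, 0.3074]
tool_rot: [-180.0, 0.0, 7.8]
force: [-0.3, 0.6, -6.1]
grip_width: 0.0315
grasp_force: 55.0
```

Call:
drive_tool --rows '[0, 0, 0.002, 0, 0, 0, -1, 0, 0, 0, 0, 0, 0, -1]'

```text
time_s: 36.33
tool_pos: [0.5172, -0.048, 0.3055]
tool_rot: [-180.0, -0.0, 7.8]
force: [-0.8, 1.1, -4.6]
grip_width: 0.0316
grasp_force: 55.0
```

Call:
drive_tool --rows '[0, 0, 0.0015, 0, 0, 0, -1, 0, 0, 0, 0, 0, 0, -1]'

```text
time_s: 36.58
tool_pos: [0.5174, -0.0477, 0.3042]
tool_rot: [-180.0, -0.0, 7.8]
force: [0.5, 3.0, -3.1]
grip_width: 0.0316
grasp_force: 55.0
```

Call:
drive_tool --rows '[0, 0, 0.0015, 0, 0, 0, -1, 0, 0, 0, 0, 0, 0, -1]'

```text
time_s: 36.83
tool_pos: [0.5172, -0.048, 0.3026]
tool_rot: [-180.0, -0.0, 7.8]
force: [1.0, 4.2, -3.9]
grip_width: 0.0319
grasp_force: 55.0
```

Call:
drive_tool --rows '[0, 0, 0.001, 0, 0, 0, -1, 0, 0, 0, 0, 0, 0, -1]'

```text
time_s: 37.08
tool_pos: [0.5173, -0.0481, 0.3025]
tool_rot: [-179.9, 0.0, 7.8]
force: [-3.8, 4.3, 6.4]
grip_width: 0.0318
grasp_force: 55.0
```

Call:
drive_tool --rows '[0, 0, 0, 0, 0, 0, 0.3, 0, 0, 0, 0, 0, 0, 0.3, 0, 0, 0, 0, 0, 0, 0.3, 0, 0, -0.03, 0, 0, 0, 0.3, 0, 0, -0.03, 0, 0, -0.157, 0.3]' --grip_force 20

```text
time_s: 37.7
tool_pos: [0.5169, -0.0488, 0.362]
tool_rot: [179.9, 0.1, 17.0]
force: [1.1, 0.9, 0.2]
grip_width: 0.056
grasp_force: 0.0
```

Call:
drive_tool --rows '[0, 0, 0, 0, 0, -0.157, 0, 0, 0, 0, 0, 0, -0.157, 0, 0, 0, 0, 0, 0, -0.157, 0, 0, 0, 0, 0, 0, -0.157, 0, 0, 0, 0, 0, 0, -0.157, 0]'

```text
time_s: 38.33
tool_pos: [0.5171, -0.0488, 0.3615]
tool_rot: [180.0, 0.0, 62.0]
force: [-0.4, 0.6, 0.5]
grip_width: 0.0435
grasp_force: 0.0
```

Call:
drive_tool --rows '[0, 0, 0, 0, 0, -0.157, 0, 0, 0, 0, 0, 0, -0.157, 0, 0, 0, 0, 0, 0, -0.157, 0, 0, 0, 0, 0, 0, -0.157, 0, 0, 0, 0, 0, 0, 0, 0]'

```text
time_s: 38.95
tool_pos: [0.5171, -0.0488, 0.3615]
tool_rot: [180.0, 0.0, 97.6]
force: [0.1, 0.3, 0.2]
grip_width: 0.0432
grasp_force: 0.0
```

```bash
python3 -c "
from h import *
colors(); print(nest(-.04,.04),nest(-.04,-.04)); ball()
go(*nest(-.066,-.104),.311,97.5)"
```

```text
scene amber [190 232  26  23 419] [array([0.4573, 0.0794])]
scene green [230 233  24  18 398] [array([ 0.4732, -0.0143])]
scene blue [263 234  24  19 427] [array([ 0.4836, -0.093 ])]
scene red [296 240  10  11  90] [array([ 0.4893, -0.1543])]
top amber [176 240  21  26 455] [array([0.4613, 0.0935])]
top blue [259 229  15  24 262] [array([ 0.483 , -0.0998])]
top red [283 243  11  10  81] [array([ 0.4652, -0.1537])]
(np.float64(0.4716211578562455), np.float64(-0.013763253233849644)) (np.float64(0.4820632532338496), np.float64(-0.09307884214375448))
ball px 300.38709677419354 245.19354838709677 62
0 [301.8 244.3]
0.05 [301.9 241.9]
0.5 [302.6 222.3]
0.95 [302.9 209.1]
1.0 [303.  208.1]
t 39.1 pos [ 0.5171 -0.0485  0.3615] rot [1.7999e+02 1.0000e-02 9.7590e+01] q [-52.    5.   57.7 106.5  -4.4  70.8  14.7] F [-0.2 -0.2 -0.3]
dx -0.1035 dy -0.0668 dz 0.0505 rz 0.0016
```

Call:
drive_tool --rows '[-0.035, -0.022, 0, 0, 0, 0, 0, -0.035, -0.022, 0, 0, 0, 0, 0, -0.0335, -0.0228, 0, 0, 0, 0, 0, 0, 0, 0.025, 0, 0, 0, 0, 0, 0, 0.0255, 0, 0, 0, 0]'

```text
time_s: 39.72
tool_pos: [0.4648, -0.1605, 0.3109]
tool_rot: [179.9, -0.1, 97.6]
force: [-0.2, 1.6, -0.8]
grip_width: 0.0432
grasp_force: 0.0
```

Call:
drive_tool --rows '[0, 0, 0, 0, 0, 0, 0, 0, 0.007, 0, 0, 0, 0, 0, 0, 0.015, -0.003, 0, 0, 0, 0, 0, 0.018, -0.004, 0, 0, 0, 0, 0, 0.018, -0.002, 0, 0, 0, 0]'

```text
time_s: 40.35
tool_pos: [0.523, -0.1525, 0.3214]
tool_rot: [-179.9, 0.0, 97.7]
force: [-3.5, -1.5, 3.6]
grip_width: 0.0437
grasp_force: 2.1
```

Call:
drive_tool --rows '[0, 0.018, 0.002, 0, 0, 0, 0, 0, 0.018, 0.004, 0, 0, 0, 0, 0, 0.014, 0.003, 0, 0, 0, 0, 0, 0, 0, 0, 0, 0, 0]'

```text
time_s: 40.85
tool_pos: [0.573, -0.1447, 0.3111]
tool_rot: [180.0, 0.0, 97.8]
force: [-0.8, 0.4, 0.5]
grip_width: 0.0433
grasp_force: 0.0
```

Call:
drive_tool --rows '[0, 0.003, 0, 0, 0, 0, 0, 0, 0, 0, 0, 0, 0, 0]'

```text
time_s: 41.1
tool_pos: [0.5745, -0.1449, 0.3112]
tool_rot: [-180.0, -0.0, 97.7]
force: [-1.7, -0.8, -0.4]
grip_width: 0.0436
grasp_force: 0.9
```

Call:
drive_tool --rows '[0, 0.003, 0, 0, 0, 0, 0, 0, 0, 0, 0, 0, 0, 0]'

```text
time_s: 41.35
tool_pos: [0.5769, -0.1447, 0.3105]
tool_rot: [-179.8, -0.1, 97.7]
force: [-5.7, -1.0, -1.2]
grip_width: 0.0437
grasp_force: 2.5
```

Call:
drive_tool --rows '[0, 0.003, 0, 0, 0, 0, 0, 0, 0, 0, 0, 0, 0, 0]'

```text
time_s: 41.6
tool_pos: [0.5782, -0.1448, 0.3102]
tool_rot: [-179.5, -0.1, 97.7]
force: [-11.9, -0.7, 2.4]
grip_width: 0.0434
grasp_force: 5.6
```

Fully over. Back off, raise, go behind the green plaque.

Call:
drive_tool --rows '[0, -0.012, 0, 0, 0, 0, 0, 0, 0, -0.025, 0, 0, 0, -0.86, 0, 0, -0.025, 0, 0, 0, -0.86, 0, 0, 0, 0, 0, 0, -0.86]'

```text
time_s: 42.1
tool_pos: [0.5699, -0.1459, 0.3635]
tool_rot: [179.6, 0.0, 97.8]
force: [0.1, -0.5, -0.6]
grip_width: 0.0213
grasp_force: 0.0
```

```bash
python3 -c "
from h import *
colors();ball()
go(*nest(-.040,-.010),.2795,97.5)"
```

```text
scene amber [190 232  26  23 422] [array([0.4576, 0.0792])]
scene green [229 229  25  22 450] [array([ 0.4795, -0.0115])]
scene blue [263 234  24  19 425] [array([ 0.4835, -0.0927])]
scene red [298 204  10  10  77] [array([ 0.5998, -0.1422])]
top amber [176 239  27  28 609] [array([0.4605, 0.0861])]
top green [215 236  10  15  79] [array([0.4859, 0.0135])]
ball px 303.0 207.25 8
0 [301.8 244.3]
0.05 [301.9 241.9]
0.5 [302.6 222.3]
0.95 [302.9 209.1]
1.0 [303.  208.1]
t 42.25 pos [ 0.5688 -0.1453  0.3605] rot [ 1.7998e+02 -4.0000e-02  9.7760e+01] q [-37.7  19.3  60.3  97.6 -17.5  73.4  34.1] F [-0.4  0.8 -0.8]
dx 0.0935 dy -0.0788 dz 0.0810 rz 0.0046
```

Call:
drive_tool --rows '[0.0235, -0.0197, 0, 0, 0, 0.0046, -0.86, 0.0235, -0.0197, 0, 0, 0, 0, -0.86, 0.0235, -0.0197, 0, 0, 0, 0, -0.86, 0.023, -0.0197, 0, 0, 0, 0, -0.86, 0, 0, 0.01, 0, 0, 0, -0.86]'

```text
time_s: 42.88
tool_pos: [0.4776, -0.0617, 0.3507]
tool_rot: [179.9, -0.3, 97.7]
force: [0.3, 1.0, 0.2]
grip_width: 0.0059
grasp_force: 0.0
```

Call:
drive_tool --rows '[0, 0, 0.02, 0, 0, 0, -0.86, 0, 0, 0.02, 0, 0, 0, -0.86, 0, 0, 0.02, 0, 0, 0, -0.86, 0, 0, 0, 0, 0, 0, -0.86, 0, 0, 0, 0, 0, 0, -0.86]'

```text
time_s: 43.5
tool_pos: [0.4789, -0.0639, 0.2912]
tool_rot: [-180.0, 0.1, 97.4]
force: [-0.3, 0.8, -0.4]
grip_width: 0.0059
grasp_force: 0.0
```

```bash
python3 -c "
from h import *
go(*nest(-.040,-.010),.2795,97.5)"
```

```text
t 43.5 pos [ 0.4789 -0.0639  0.2912] rot [-1.800e+02  9.000e-02  9.742e+01] q [-57.6   4.4  65.1 116.   -4.4  62.2  16.9] F [-0.3  0.8 -0.4]
dx 0.0007 dy -0.0007 dz 0.0117 rz -0.0014
```

Call:
drive_tool --rows '[0, -0.0007, 0.0117, 0, 0, 0, -0.86, 0.008, 0, 0, 0, 0, 0, -0.86, 0.008, 0, 0, 0, 0, 0, -0.86, 0.008, 0, 0, 0, 0, 0, -0.86, 0.008, 0, 0, 0, 0, 0, -0.86]'

```text
time_s: 44.12
tool_pos: [0.4737, -0.0309, 0.2796]
tool_rot: [180.0, -0.0, 97.5]
force: [0.4, -0.1, 0.1]
grip_width: 0.006
grasp_force: 0.2
```

Call:
drive_tool --rows '[0.008, 0, 0, 0, 0, 0, -0.86, 0.008, 0, 0, 0, 0, 0, -0.86, 0.008, 0, 0, 0, 0, 0, -0.86, 0.008, 0, 0, 0, 0, 0, -0.86]'

```text
time_s: 44.62
tool_pos: [0.47, -0.0043, 0.2799]
tool_rot: [179.9, 0.2, 97.1]
force: [-0.4, 1.2, 0.4]
grip_width: 0.006
grasp_force: 0.1
```

Call:
drive_tool --rows '[0.008, 0, 0, 0, 0, 0, -0.86, 0.008, 0, 0, 0, 0, 0, -0.86, 0.008, 0, 0, 0, 0, 0, -0.86, 0.008, 0, 0, 0, 0, 0, -0.86]'

```text
time_s: 45.12
tool_pos: [0.4651, 0.0329, 0.2793]
tool_rot: [-180.0, -0.0, 97.5]
force: [-0.3, -1.0, -0.2]
grip_width: 0.0059
grasp_force: 0.1
```

```bash
python3 -c "
from h import *
go(*nest(-.040,.098),.2795,97.5)"
```

```text
t 45.125 pos [0.4651 0.0329 0.2793] rot [-1.7999e+02 -2.0000e-02  9.7540e+01] q [-65.9   1.3  60.1 118.7  -1.3  60.6   2.4] F [-0.3 -1.  -0.2]
dx 0.0109 dy 0.0004 dz -0.0002 rz 0.0007
```

Call:
drive_tool --rows '[0.006, 0, 0, 0, 0, 0, -0.86, 0.006, 0, 0, 0, 0, 0, -0.86, 0, 0, 0, 0, 0, 0, -0.86, -0.02, 0, 0, 0, 0, 0, -0.86, -0.02, 0, -0.03, 0, 0, 0, -0.86]'

```text
time_s: 45.75
tool_pos: [0.4681, 0.0038, 0.3083]
tool_rot: [-179.8, 0.1, 97.5]
force: [0.0, 0.3, 0.8]
grip_width: 0.0062
grasp_force: 0.0
```

Call:
drive_tool --rows '[-0.04, 0, -0.05, 0, 0, 0, -0.86, -0.04, 0, 0, 0, 0, 0, -0.86, -0.04, 0, 0, 0, 0, 0, -0.86, 0, 0, 0, 0, 0, 0, -0.86]'

```text
time_s: 46.25
tool_pos: [0.4843, -0.1174, 0.3586]
tool_rot: [180.0, 0.1, 97.1]
force: [0.2, 0.8, 0.6]
grip_width: 0.0062
grasp_force: 0.0
```

```bash
python3 -c "
from h import *
colors();ball()
go(*nest(.040,-.104),.311,97.5)"
```

```text
scene green [191 232  25  20 354] [array([0.4599, 0.079 ])]
scene blue [263 234  24  19 379] [array([ 0.4805, -0.0929])]
top green [177 239  26  26 546] [array([0.4616, 0.0854])]
ball px 304.7435897435897 208.6153846153846 39
0 [301.8 244.3]
0.05 [301.9 241.9]
0.5 [302.6 222.3]
0.95 [302.9 209.1]
1.0 [303.  208.1]
t 46.4 pos [ 0.4845 -0.1131  0.358 ] rot [-1.7999e+02 -4.0000e-02  9.7520e+01] q [-5.770e+01 -1.000e-01  6.890e+01  1.097e+02  1.000e-01  7.030e+01
  1.870e+01] F [-0.1  0.7 -0.1]
dx -0.0438 dy 0.0802 dz 0.0470 rz 0.0003
```

Call:
drive_tool --rows '[-0.0146, 0.0267, 0, 0, 0, 0, 0, -0.0146, 0.0267, 0, 0, 0, 0, 0, -0.0146, 0.0268, 0, 0, 0, 0, 0, 0, 0, 0, 0, 0, 0, 0, 0, 0, 0, 0, 0, 0, 0]'

```text
time_s: 47.02
tool_pos: [0.5693, -0.1461, 0.3577]
tool_rot: [-179.9, -0.1, 97.5]
force: [-0.6, -0.6, -0.3]
grip_width: 0.0418
grasp_force: 0.0
```

Call:
drive_tool --rows '[0, 0, 0.02, 0, 0, 0, 0, 0, 0, 0.02, 0, 0, 0, 0, 0, 0, 0.007, 0, 0, 0, 0, 0, 0, 0, 0, 0, 0, 0]'

```text
time_s: 47.52
tool_pos: [0.5693, -0.1468, 0.3103]
tool_rot: [-179.9, -0.0, 97.5]
force: [-0.8, 1.0, -0.4]
grip_width: 0.0436
grasp_force: 0.0
```

```bash
python3 -c "
from h import *
go(*nest(.040,-.104),.310,97.5)"
```

```text
t 47.525 pos [ 0.5693 -0.1468  0.3103] rot [-1.7992e+02 -2.0000e-02  9.7470e+01] q [-38.2  24.3  62.4 100.7 -22.9  69.2  38.1] F [-0.8  1.  -0.4]
dx 0.0007 dy 0.0005 dz 0.0003 rz -0.0005
```

Call:
drive_tool --rows '[0, -0.008, 0, 0, 0, 0, 0, 0, -0.01, -0.003, 0, 0, 0, 0, 0, -0.014, -0.004, 0, 0, 0, 0]'

```text
time_s: 47.9
tool_pos: [0.5403, -0.1508, 0.3211]
tool_rot: [179.4, 0.1, 97.5]
force: [7.3, 1.3, 8.5]
grip_width: 0.0439
grasp_force: 4.2
```

Call:
drive_tool --rows '[0, -0.018, -0.002, 0, 0, 0, 0, 0, -0.018, 0.001, 0, 0, 0, 0, 0, -0.018, 0.004, 0, 0, 0, 0, 0, -0.018, 0.004, 0, 0, 0, 0, 0, -0.004, 0, 0, 0, 0, 0]'

```text
time_s: 48.52
tool_pos: [0.4618, -0.1617, 0.3113]
tool_rot: [179.9, -0.1, 97.4]
force: [3.2, -1.3, -2.1]
grip_width: 0.0435
grasp_force: 1.6
```

Call:
drive_tool --rows '[0, -0.003, 0, 0, 0, 0, 0, 0, 0, 0, 0, 0, 0, 0]'

```text
time_s: 48.78
tool_pos: [0.4598, -0.1613, 0.3113]
tool_rot: [180.0, -0.0, 97.5]
force: [1.8, 1.0, -0.4]
grip_width: 0.0439
grasp_force: 0.9
```

Call:
drive_tool --rows '[0, -0.003, 0, 0, 0, 0, 0, 0, 0, 0, 0, 0, 0, 0]'

```text
time_s: 49.02
tool_pos: [0.4566, -0.1618, 0.3111]
tool_rot: [-180.0, 0.0, 97.5]
force: [2.0, -0.3, -1.8]
grip_width: 0.0432
grasp_force: 1.2
```

Call:
drive_tool --rows '[0, -0.003, 0, 0, 0, 0, 0, 0, 0, 0, 0, 0, 0, 0]'

```text
time_s: 49.28
tool_pos: [0.4547, -0.1619, 0.3114]
tool_rot: [179.7, 0.0, 97.5]
force: [8.2, 1.4, -6.5]
grip_width: 0.0439
grasp_force: 4.2
```

Peak force small this time. One more nudge, back off, raise and go to the knob.

Call:
drive_tool --rows '[0, -0.002, 0, 0, 0, 0, 0, 0, 0, 0, 0, 0, 0, 0, 0, 0.012, 0, 0, 0, 0, 0, 0, 0, -0.03, 0, 0, 0, 0.1, 0, 0, -0.034, 0, 0, 0, 0.1]'

```text
time_s: 49.9
tool_pos: [0.4628, -0.1612, 0.3752]
tool_rot: [-179.7, 0.1, 97.4]
force: [-0.5, -0.4, -0.0]
grip_width: 0.0474
grasp_force: 0.0
```

Call:
drive_tool --rows '[0.035, 0.023, 0, 0, 0, 0, 0.1, 0.035, 0.023, 0, 0, 0, 0, 0.1, 0.033, 0.022, 0, 0, 0, 0, 0.1, 0, 0, 0, 0, 0, 0, 0.1, 0, 0, 0, 0, 0, 0, 0.1]' --grip_force 55

```text
time_s: 50.52
tool_pos: [0.517, -0.051, 0.3749]
tool_rot: [-179.9, 0.1, 97.4]
force: [-0.1, -0.1, -0.0]
grip_width: 0.0476
grasp_force: 0.0
```

```bash
python3 -c "
from h import *
ball()
go(*nest(0,0),.3,97.5)"
```

```text
ball px 300.42857142857144 245.1904761904762 63
0 [301.8 244.3]
0.05 [301.9 241.9]
0.5 [302.6 222.3]
0.95 [302.9 209.1]
1.0 [303.  208.1]
t 50.575 pos [ 0.517  -0.0515  0.375 ] rot [-1.7992e+02  3.0000e-02  9.7370e+01] q [-56.9   4.6  63.1 105.6  -4.2  72.5  14.8] F [ 0.7 -0.2  0.2]
dx 0.0033 dy -0.0000 dz 0.0750 rz -0.0023
```

Call:
drive_tool --rows '[0.0033, 0, 0.025, 0, 0, -0.0023, 0.1, 0, 0, 0.03, 0, 0, 0, 0.1, 0, 0, 0.019, 0, 0, 0, 0.1, 0, 0, 0, 0, 0, 0, 0.1]'

```text
time_s: 51.08
tool_pos: [0.5164, -0.0475, 0.3002]
tool_rot: [-179.8, 0.0, 97.5]
force: [-0.2, -0.8, 0.1]
grip_width: 0.0478
grasp_force: 0.0
```

Call:
drive_tool --rows '[0, 0, 0, 0, 0, 0, -1, 0, 0, 0, 0, 0, 0, -1, 0, 0, 0, 0, 0, 0, -1, 0, 0, 0, 0, 0, 0, -1, 0, 0, 0, 0, 0, 0, -1]'

```text
time_s: 51.7
tool_pos: [0.5178, -0.0468, 0.3021]
tool_rot: [179.9, -0.0, 97.6]
force: [-0.1, 0.3, 6.2]
grip_width: 0.0322
grasp_force: 55.0
```

Call:
drive_tool --rows '[0, 0, -0.005, 0, 0, 0, -1, 0, 0, -0.02, 0, 0, 0, -1, 0, 0, -0.03, 0, 0, 0, -1, 0, 0, -0.03, 0, 0, 0, -1, 0, 0, 0, 0, 0, 0, -1]'

```text
time_s: 52.32
tool_pos: [0.5179, -0.0472, 0.3885]
tool_rot: [179.7, -0.1, 97.6]
force: [0.5, -0.7, -5.6]
grip_width: 0.0317
grasp_force: 55.0
```

Call:
drive_tool --rows '[0, 0, 0, 0, 0, 0.157, -1, 0, 0, 0, 0, 0, 0.157, -1, 0, 0, 0, 0, 0, 0.157, -1, 0, 0, 0, 0, 0, 0.157, -1, 0, 0, 0, 0, 0, 0.157, -1]'

```text
time_s: 52.95
tool_pos: [0.5165, -0.0466, 0.3847]
tool_rot: [-179.9, 0.1, 52.3]
force: [-0.5, 0.2, -5.1]
grip_width: 0.0317
grasp_force: 55.0
```

Call:
drive_tool --rows '[0, 0, 0, 0, 0, 0.157, -1, 0, 0, 0, 0, 0, 0.157, -1, 0, 0, 0, 0, 0, 0.157, -1, 0, 0, 0, 0, 0, 0.157, -1, 0, 0, 0, 0, 0, 0.157, -1]'

```text
time_s: 53.58
tool_pos: [0.5165, -0.0466, 0.3847]
tool_rot: [-180.0, 0.1, 7.4]
force: [-0.9, 0.1, -5.6]
grip_width: 0.0315
grasp_force: 55.0
```

```bash
python3 -c "
from h import *
go(*nest(0,0),.325,7.5)
colors()"
```

```text
t 53.575 pos [ 0.5165 -0.0466  0.3847] rot [-1.80e+02  1.30e-01  7.35e+00] q [-61.8   4.   67.5 105.   -3.9  73.6 -76. ] F [-0.9  0.1 -5.6]
dx -0.0002 dy 0.0016 dz 0.0597 rz -0.0026
scene green [191 232  25  20 350] [array([0.4598, 0.0789])]
scene blue [225 212  27  20 469] [array([0.5293, 0.0084])]
scene red [296 240  10  11  90] [array([ 0.4893, -0.1543])]
top green [177 241  16  24 317] [array([0.4621, 0.0971])]
top red [283 243  11  10  80] [array([ 0.4651, -0.1536])]
```

Call:
drive_tool --rows '[0.001, 0.0015, 0.03, 0, 0, -0.0025, -1, 0, 0, 0.028, 0, 0, 0, -1, 0, 0, 0, 0, 0, 0, -1, 0, 0, 0.006, 0, 0, 0, -1, 0, 0, 0.006, 0, 0, 0, -1]'

```text
time_s: 54.3
tool_pos: [0.5189, -0.048, 0.3168]
tool_rot: [-180.0, -0.1, 7.9]
force: [-1.2, -1.0, -5.2]
grip_width: 0.0317
grasp_force: 55.0
```

Call:
drive_tool --rows '[0, 0, 0.004, 0, 0, 0, -1, 0, 0, 0, 0, 0, 0, -1]'

```text
time_s: 54.55
tool_pos: [0.5183, -0.048, 0.3121]
tool_rot: [-180.0, 0.0, 7.8]
force: [0.6, -0.9, -5.5]
grip_width: 0.0317
grasp_force: 55.0
```

Call:
drive_tool --rows '[0, 0, 0.004, 0, 0, 0, -1, 0, 0, 0, 0, 0, 0, -1]'

```text
time_s: 54.8
tool_pos: [0.5183, -0.048, 0.3079]
tool_rot: [-180.0, 0.0, 7.8]
force: [0.3, -0.8, -5.6]
grip_width: 0.0316
grasp_force: 55.0
```

Call:
drive_tool --rows '[0, 0, 0.003, 0, 0, 0, -1, 0, 0, 0, 0, 0, 0, -1]'

```text
time_s: 55.05
tool_pos: [0.5184, -0.0478, 0.305]
tool_rot: [-180.0, 0.0, 7.8]
force: [0.6, 0.2, -4.7]
grip_width: 0.0317
grasp_force: 55.0
```

Call:
drive_tool --rows '[0, 0, 0.0025, 0, 0, 0, -1, 0, 0, 0, 0, 0, 0, -1]'

```text
time_s: 55.3
tool_pos: [0.5184, -0.0478, 0.3025]
tool_rot: [-180.0, -0.0, 7.8]
force: [-0.4, 1.9, -5.2]
grip_width: 0.0318
grasp_force: 55.0
```

Call:
drive_tool --rows '[0, 0, 0.0015, 0, 0, 0, -1, 0, 0, 0, 0, 0, 0, -1]'

```text
time_s: 55.55
tool_pos: [0.5186, -0.0478, 0.3021]
tool_rot: [-179.9, 0.0, 7.8]
force: [-3.0, 2.5, 5.0]
grip_width: 0.0314
grasp_force: 55.0
```

Seated. Release, raise, turn, and go to the lever.

Call:
drive_tool --rows '[0, 0, 0, 0, 0, 0, 0.3, 0, 0, 0, 0, 0, 0, 0.3, 0, 0, 0, 0, 0, 0, 0.3, 0, 0, -0.03, 0, 0, 0, 0.3, 0, 0, -0.03, 0, 0, -0.157, 0.3]' --grip_force 20

```text
time_s: 56.18
tool_pos: [0.5183, -0.0484, 0.3617]
tool_rot: [179.9, 0.0, 17.0]
force: [-0.0, 0.6, 0.8]
grip_width: 0.0564
grasp_force: 0.0
```

Call:
drive_tool --rows '[0, 0, 0, 0, 0, -0.157, 0, 0, 0, 0, 0, 0, -0.157, 0, 0, 0, 0, 0, 0, -0.157, 0, 0, 0, 0, 0, 0, -0.157, 0, 0, 0, 0, 0, 0, -0.157, 0]'

```text
time_s: 56.8
tool_pos: [0.5184, -0.0484, 0.3612]
tool_rot: [180.0, 0.0, 62.0]
force: [-0.2, -0.6, -0.0]
grip_width: 0.0435
grasp_force: 0.0
```

Call:
drive_tool --rows '[0, 0, 0, 0, 0, -0.157, 0, 0, 0, 0, 0, 0, -0.157, 0, 0, 0, 0, 0, 0, -0.157, 0, 0, 0, 0, 0, 0, -0.157, 0, 0, 0, 0, 0, 0, 0, 0]'

```text
time_s: 57.42
tool_pos: [0.5184, -0.0484, 0.3612]
tool_rot: [180.0, 0.0, 97.6]
force: [-0.6, 0.1, -0.3]
grip_width: 0.0432
grasp_force: 0.0
```

```bash
python3 -c "
from h import *
colors(); print(nest(-.04,.04)); ball()
go(*nest(-.066,-.104),.311,97.5)"
```

```text
scene green [191 232  25  20 350] [array([0.4598, 0.0789])]
scene blue [230 232  25  20 417] [array([ 0.473 , -0.0143])]
scene red [296 240  10  11  91] [array([ 0.4894, -0.1542])]
top green [177 240  19  25 377] [array([0.4625, 0.0939])]
top red [283 243  11  10  81] [array([ 0.4652, -0.1537])]
(np.float64(0.4716211578562455), np.float64(-0.013763253233849644))
ball px 300.38709677419354 245.19354838709677 62
0 [301.8 244.3]
0.05 [301.9 241.9]
0.5 [302.6 222.3]
0.95 [302.9 209.1]
1.0 [303.  208.1]
t 57.575 pos [ 0.5184 -0.0482  0.3612] rot [179.99   0.    97.6 ] q [-51.7   5.2  57.5 106.4  -4.7  70.8  14.9] F [0.3 0.3 0.1]
dx -0.1036 dy -0.0681 dz 0.0502 rz 0.0018
```

Call:
drive_tool --rows '[-0.035, -0.0225, 0, 0, 0, 0, 0, -0.035, -0.0225, 0, 0, 0, 0, 0, -0.0336, -0.0231, 0, 0, 0, 0, 0, 0, 0, 0.025, 0, 0, 0, 0, 0, 0, 0.0253, 0, 0, 0, 0]'

```text
time_s: 58.2
tool_pos: [0.4648, -0.1605, 0.3107]
tool_rot: [179.9, -0.1, 97.6]
force: [0.5, 0.2, -0.1]
grip_width: 0.0434
grasp_force: 0.0
```

Call:
drive_tool --rows '[0, 0, 0, 0, 0, 0, 0, 0, 0.007, 0, 0, 0, 0, 0, 0, 0.015, -0.003, 0, 0, 0, 0, 0, 0.018, -0.004, 0, 0, 0, 0, 0, 0.018, -0.002, 0, 0, 0, 0]'

```text
time_s: 58.82
tool_pos: [0.5229, -0.1526, 0.3212]
tool_rot: [-179.9, 0.0, 97.7]
force: [-4.7, -1.6, 2.8]
grip_width: 0.0437
grasp_force: 2.1
```

Call:
drive_tool --rows '[0, 0.018, 0.002, 0, 0, 0, 0, 0, 0.018, 0.004, 0, 0, 0, 0, 0, 0.014, 0.003, 0, 0, 0, 0, 0, 0, 0, 0, 0, 0, 0]'

```text
time_s: 59.32
tool_pos: [0.573, -0.1448, 0.3109]
tool_rot: [180.0, 0.0, 97.8]
force: [-0.2, 0.2, 0.3]
grip_width: 0.0435
grasp_force: 0.0
```

Call:
drive_tool --rows '[0, 0.003, 0, 0, 0, 0, 0, 0, 0, 0, 0, 0, 0, 0]'

```text
time_s: 59.58
tool_pos: [0.5745, -0.1449, 0.3109]
tool_rot: [-180.0, -0.0, 97.7]
force: [-0.7, -0.2, -0.4]
grip_width: 0.0434
grasp_force: 0.9
```

Call:
drive_tool --rows '[0, 0.003, 0, 0, 0, 0, 0, 0, 0, 0, 0, 0, 0, 0]'

```text
time_s: 59.82
tool_pos: [0.5769, -0.1447, 0.3103]
tool_rot: [-179.8, -0.1, 97.7]
force: [-5.0, -1.0, -1.9]
grip_width: 0.0434
grasp_force: 2.5
```

Call:
drive_tool --rows '[0, 0.003, 0, 0, 0, 0, 0, 0, 0, 0, 0, 0, 0, 0]'

```text
time_s: 60.08
tool_pos: [0.5782, -0.1449, 0.31]
tool_rot: [-179.5, -0.1, 97.7]
force: [-11.0, -1.1, 3.7]
grip_width: 0.0437
grasp_force: 5.6
```

Call:
drive_tool --rows '[0, -0.012, 0, 0, 0, 0, 0, 0, 0, -0.025, 0, 0, 0, -0.86, 0, 0, -0.025, 0, 0, 0, -0.86, 0, 0, 0, 0, 0, 0, -0.86]'

```text
time_s: 60.58
tool_pos: [0.5699, -0.146, 0.3633]
tool_rot: [179.6, 0.0, 97.8]
force: [-0.6, -0.6, -1.2]
grip_width: 0.0215
grasp_force: 0.0
```

```bash
python3 -c "
from h import *
colors();ball()
go(*nest(-.040,-.010),.2795,97.5)"
```

```text
scene green [191 232  25  20 360] [array([0.4595, 0.0787])]
scene blue [229 229  26  22 474] [array([ 0.479, -0.012])]
scene red [298 204  10  10  76] [array([ 0.6   , -0.1422])]
top green [177 239  26  26 548] [array([0.4615, 0.0851])]
top blue [215 236  11  15  92] [array([0.4852, 0.0133])]
ball px 303.0 207.25 8
0 [301.8 244.3]
0.05 [301.9 241.9]
0.5 [302.6 222.3]
0.95 [302.9 209.1]
1.0 [303.  208.1]
t 60.725 pos [ 0.5689 -0.1453  0.3603] rot [ 1.7998e+02 -4.0000e-02  9.7780e+01] q [-37.6  19.3  60.1  97.6 -17.4  73.3  34.1] F [-0.3  0.7 -1.1]
dx 0.0935 dy -0.0788 dz 0.0808 rz 0.0049
```

Call:
drive_tool --rows '[0.0235, -0.0199, 0, 0, 0, 0.0046, -0.86, 0.0235, -0.0199, 0, 0, 0, 0, -0.86, 0.0235, -0.0199, 0, 0, 0, 0, -0.86, 0.0235, -0.0198, 0, 0, 0, 0, -0.86, 0, 0, 0.01, 0, 0, 0, -0.86]'

```text
time_s: 61.35
tool_pos: [0.4768, -0.0614, 0.3505]
tool_rot: [179.9, -0.3, 97.8]
force: [0.6, -0.6, -0.5]
grip_width: 0.0063
grasp_force: 0.0
```

Call:
drive_tool --rows '[0, 0, 0.02, 0, 0, 0, -0.86, 0, 0, 0.02, 0, 0, 0, -0.86, 0, 0, 0.02, 0, 0, 0, -0.86, 0, 0, 0, 0, 0, 0, -0.86, 0, 0, 0, 0, 0, 0, -0.86]'

```text
time_s: 61.98
tool_pos: [0.4781, -0.0636, 0.291]
tool_rot: [-180.0, 0.1, 97.4]
force: [-0.6, 0.7, -0.2]
grip_width: 0.0061
grasp_force: 0.0
```

Call:
drive_tool --rows '[0, 0, 0.0115, 0, 0, 0, -0.86, 0.008, 0, 0, 0, 0, 0, -0.86, 0.008, 0, 0, 0, 0, 0, -0.86, 0.008, 0, 0, 0, 0, 0, -0.86, 0.008, 0, 0, 0, 0, 0, -0.86]'

```text
time_s: 62.6
tool_pos: [0.4736, -0.0305, 0.2796]
tool_rot: [180.0, -0.0, 97.5]
force: [0.8, -0.3, -0.1]
grip_width: 0.0062
grasp_force: 0.2
```

Call:
drive_tool --rows '[0.008, 0, 0, 0, 0, 0, -0.86, 0.008, 0, 0, 0, 0, 0, -0.86, 0.008, 0, 0, 0, 0, 0, -0.86, 0.008, 0, 0, 0, 0, 0, -0.86]'

```text
time_s: 63.1
tool_pos: [0.4697, -0.0016, 0.2797]
tool_rot: [180.0, 0.1, 97.2]
force: [0.1, 0.1, 0.7]
grip_width: 0.0062
grasp_force: 0.2
```

Call:
drive_tool --rows '[0.008, 0, 0, 0, 0, 0, -0.86, 0.008, 0, 0, 0, 0, 0, -0.86, 0.008, 0, 0, 0, 0, 0, -0.86, 0.008, 0, 0, 0, 0, 0, -0.86]'

```text
time_s: 63.6
tool_pos: [0.465, 0.0332, 0.2793]
tool_rot: [-180.0, -0.0, 97.5]
force: [0.3, -1.0, 0.1]
grip_width: 0.0059
grasp_force: 0.1
```

```bash
python3 -c "
from h import *
go(*nest(-.040,.098),.2795,97.5)"
```

```text
t 63.6 pos [0.465  0.0332 0.2793] rot [-1.7999e+02 -2.0000e-02  9.7540e+01] q [-65.7   1.3  59.9 118.7  -1.3  60.6   2.3] F [ 0.3 -1.   0.1]
dx 0.0106 dy 0.0005 dz -0.0002 rz 0.0007
```

Call:
drive_tool --rows '[0.006, 0, 0, 0, 0, 0, -0.86, 0.006, 0, 0, 0, 0, 0, -0.86, 0, 0, 0, 0, 0, 0, -0.86, -0.02, 0, 0, 0, 0, 0, -0.86, -0.02, 0, -0.03, 0, 0, 0, -0.86]'

```text
time_s: 64.22
tool_pos: [0.468, 0.0043, 0.3083]
tool_rot: [-179.8, 0.1, 97.5]
force: [0.9, 0.6, 0.6]
grip_width: 0.0059
grasp_force: 0.0
```

Call:
drive_tool --rows '[-0.04, 0, -0.05, 0, 0, 0, -0.86, -0.04, 0, 0, 0, 0, 0, -0.86, -0.04, 0, 0, 0, 0, 0, -0.86, 0, 0, 0, 0, 0, 0, -0.86]'

```text
time_s: 64.72
tool_pos: [0.4843, -0.1169, 0.3586]
tool_rot: [179.9, 0.1, 97.1]
force: [-0.2, 0.8, -0.2]
grip_width: 0.0063
grasp_force: 0.0
```

```bash
python3 -c "
from h import *
colors();ball()
go(*nest(.040,-.104),.310,97.5)"
```

```text
scene blue [190 231  26  22 409] [array([0.4596, 0.0798])]
top blue [176 239  27  27 584] [array([0.4611, 0.0864])]
ball px 304.6341463414634 208.6829268292683 41
0 [301.8 244.3]
0.05 [301.9 241.9]
0.5 [302.6 222.3]
0.95 [302.9 209.1]
1.0 [303.  208.1]
t 64.875 pos [ 0.4844 -0.1126  0.358 ] rot [-1.7999e+02 -5.0000e-02  9.7530e+01] q [-5.770e+01 -2.000e-01  6.880e+01  1.097e+02  1.000e-01  7.030e+01
  1.860e+01] F [-0.9  0.5 -0.7]
dx -0.0443 dy 0.0802 dz 0.0480 rz 0.0005
```

All three are in the well. Lever back to rest.

Call:
drive_tool --rows '[-0.0146, 0.0267, 0, 0, 0, 0, 0, -0.0146, 0.0267, 0, 0, 0, 0, 0, -0.0146, 0.0268, 0, 0, 0, 0, 0, 0, 0, 0, 0, 0, 0, 0, 0, 0, 0, 0, 0, 0, 0]'

```text
time_s: 65.5
tool_pos: [0.5693, -0.1456, 0.3577]
tool_rot: [-179.9, -0.1, 97.6]
force: [-0.2, -0.1, -1.0]
grip_width: 0.0415
grasp_force: 0.0
```

Call:
drive_tool --rows '[0, 0, 0.02, 0, 0, 0, 0, 0, 0, 0.02, 0, 0, 0, 0, 0, 0, 0.007, 0, 0, 0, 0, 0, 0, 0, 0, 0, 0, 0]'

```text
time_s: 66.0
tool_pos: [0.5693, -0.1464, 0.3103]
tool_rot: [-179.9, -0.0, 97.5]
force: [0.1, 0.3, 0.2]
grip_width: 0.0434
grasp_force: 0.0
```

Call:
drive_tool --rows '[0, -0.008, 0, 0, 0, 0, 0, 0, -0.01, -0.003, 0, 0, 0, 0, 0, -0.014, -0.004, 0, 0, 0, 0]'

```text
time_s: 66.38
tool_pos: [0.5402, -0.1504, 0.3211]
tool_rot: [179.4, 0.1, 97.5]
force: [7.0, 2.7, 8.8]
grip_width: 0.0436
grasp_force: 4.2
```

Call:
drive_tool --rows '[0, -0.018, -0.002, 0, 0, 0, 0, 0, -0.018, 0.001, 0, 0, 0, 0, 0, -0.018, 0.004, 0, 0, 0, 0, 0, -0.018, 0.004, 0, 0, 0, 0, 0, -0.004, 0, 0, 0, 0, 0]'

```text
time_s: 67.0
tool_pos: [0.4618, -0.1613, 0.3113]
tool_rot: [179.9, -0.1, 97.5]
force: [3.4, 0.6, -2.3]
grip_width: 0.0436
grasp_force: 1.6
```

Call:
drive_tool --rows '[0, -0.003, 0, 0, 0, 0, 0, 0, -0.003, 0, 0, 0, 0, 0, 0, 0, 0, 0, 0, 0, 0]'

```text
time_s: 67.38
tool_pos: [0.4566, -0.1613, 0.3112]
tool_rot: [-180.0, -0.0, 97.5]
force: [1.4, -0.7, -1.2]
grip_width: 0.0436
grasp_force: 1.0
```

Call:
drive_tool --rows '[0, -0.003, 0, 0, 0, 0, 0, 0, 0, 0, 0, 0, 0, 0]'

```text
time_s: 67.62
tool_pos: [0.4547, -0.1614, 0.3114]
tool_rot: [179.8, 0.1, 97.5]
force: [7.6, 1.2, -6.1]
grip_width: 0.0437
grasp_force: 4.0
```

Call:
drive_tool --rows '[0, -0.002, 0, 0, 0, 0, 0, 0, 0, 0, 0, 0, 0, 0]'

```text
time_s: 67.88
tool_pos: [0.4538, -0.1614, 0.3118]
tool_rot: [179.5, 0.1, 97.5]
force: [12.5, 0.6, -8.9]
grip_width: 0.0439
grasp_force: 6.2
```

Back off, rise clear and move aside to check everything.

Call:
drive_tool --rows '[0, 0.012, 0, 0, 0, 0, 0, 0, 0, -0.03, 0, 0, 0, 0, 0, 0, -0.05, 0, 0, 0, 0, -0.04, 0, 0, 0, 0, 0, 0, -0.04, 0, 0, 0, 0, 0, 0]'

```text
time_s: 68.5
tool_pos: [0.4739, -0.2404, 0.3925]
tool_rot: [179.8, -0.2, 97.7]
force: [0.2, -0.3, 0.5]
grip_width: 0.0436
grasp_force: 0.0
```

Call:
drive_tool --rows '[-0.04, 0, 0, 0, 0, 0, 0, -0.04, 0, 0, 0, 0, 0, 0, 0, 0, 0, 0, 0, 0, 0]'

```text
time_s: 68.88
tool_pos: [0.4822, -0.3231, 0.3906]
tool_rot: [-179.7, 0.1, 97.0]
force: [0.7, -0.7, -0.4]
grip_width: 0.0437
grasp_force: 0.0
```

```bash
python3 -c "
from h import *
colors();ball()
go(0,0)
snap('z',{'scene':(170,310,170,390)})"
```

```text
scene blue [190 231  26  22 409] [array([0.4596, 0.0797])]
scene red [296 240  10  11  90] [array([ 0.4893, -0.1543])]
top blue [176 239  27  27 587] [array([0.461 , 0.0864])]
top red [283 243  11  10  71] [array([ 0.4653, -0.1525])]
ball px 301.14285714285717 245.42857142857142 7
0 [301.8 244.3]
0.05 [301.9 241.9]
0.5 [302.6 222.3]
0.95 [302.9 209.1]
1.0 [303.  208.1]
t 69.025 pos [ 0.4843 -0.3184  0.3908] rot [-1.7992e+02 -8.0000e-02  9.7510e+01] q [-24.5  19.   67.5  96.4 -18.   76.9  53.6] F [-0.  -0.4  0.4]
dx 0.3790 dy -0.4385 dz 0.0000 rz 0.0000
```

View pics/z_scene.png

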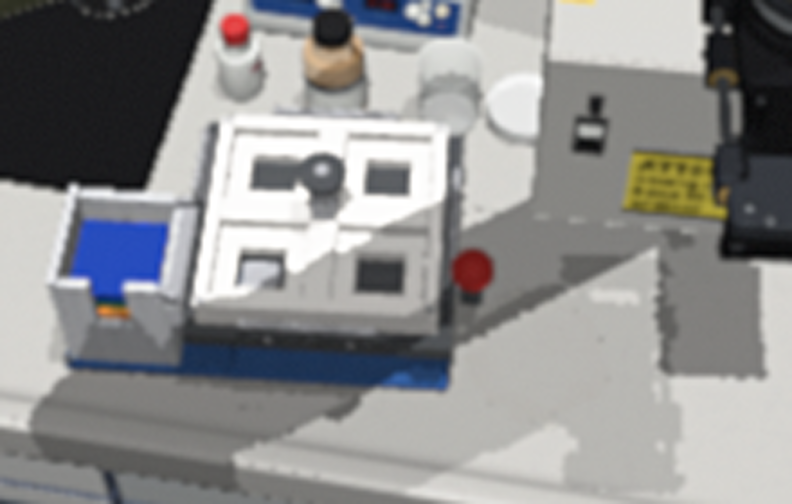

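The empty mould is seated in the nest, all three plaques are stacked flat in the well, and the lever ball is back at its rest position. The bottles and beaker have not moved.

```bash
python3 -c "
from cell import sign_off
print(sign_off())"
```

```text
the job is handed in; nothing more can be done
None
```

Job handed in: all three plaques (amber, green, blue) are stacked flat in the magazine well, the empty mould is seated in the nest and the lever is at rest; during the first lever return the tool force briefly read about 47 N, which I believe was a fingertip riding on the ball, not the gripper body.

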